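# Put the stray tee back in its bin on the cabinet door

### The job

Swing the grey cabinet's door wide open by its handle, to about a right angle, then find the one tee among the pipe fittings in the wooden crate and put it down gently in the wide empty bin on the inside of the door. Leave the door standing open, leave the other fittings in the crate, and do not disturb the paint can or the pipe wrench on the bench.

Things in the scene. Friction and masses are not known exactly. Their poses are not given: they have to be found in the camera images.
- door (a joint): the cabinet door's hinge angle (rad): 0 shut, growing as it swings out towards the robot side, stop at 1.75; it may start up to 0.1 ajar; no latch, light friction (about 1 N at the handle), stays where it is left. Door panel 296 mm wide, 15 mm thick, its bottom edge 12 mm and its top edge 292 mm above the bench
- door_hinge (a point): a point on the door's vertical hinge line, 262 mm above the bench. It turns with the door: its y axis points along the panel from the hinge to the free edge, its x axis points out of the panel's inner face (into the cabinet when shut), z up. Panel faces at x = -1 mm (inner) and -16 mm (outer)
- handle_grip (a point): grip point on the axis of the door's handle, a vertical round steel bar 12 mm thick, 35 mm (to its axis) off the door's outer face and 262 mm from the hinge line along the door; the point is 262 mm above the bench, the bar runs from 26 mm above it to 70 mm below; stand-offs to the door 14 mm above and 58 mm below it. Can be pinched from above, a finger on either side of the bar. Axes as door_hinge
- handle: the door's handle as a whole (bar and stand-offs); origin on the bar's axis 24 mm below handle_grip
- cabinet: grey steel bench cabinet 200 deep x 300 wide x 300 mm high, fixed; origin under its centre, front faces its -x, door hinged at its -y side. Two blue stock bins hang side by side on the inside of the door, open to the top: a narrow one (76 mm wide) by the hinge full of plugs, and a wide empty one by the free edge
- bin_floor (a point): centre of the inner floor of the wide empty bin on the door's inside, 200 mm above the bench; axes as door_hinge (x away from the panel, y to the free edge). Inside 130 mm along x, 118 mm along y, walls 3 mm; back and rear sides 59 mm above the floor, sides sloping down to a front lip (+x) 33 mm above the floor. Clear of the cabinet when the door is well open
- crate: fixed open wooden crate of pipe fittings, outside 340 (x) x 300 (y) x 60 mm high, walls and floor 10 mm; origin under its centre, inner floor 10 mm above the bench
- tee: the only T-shaped fitting in the crate, plain grey iron like all the others. Origin where its three sockets meet; the run lies along its x (66 mm end to end), the branch along its +y, ending 33 mm from the origin. Each socket ends in a band 36 mm in diameter, 13 mm long; the body between is 29 mm thick. It lies flat, origin 18 mm above the crate's floor; 0.2 to 0.3 kg
- elbow_a: an elbow lying flat: two such sockets at right angles, along its +x and +y, each ending 33 mm from the origin in a 36 mm band; origin where they meet, 18 mm above the floor
- elbow_b: a second, identical elbow
- coupling: a straight coupling standing on end: 36 mm in diameter, 40 mm high, origin under its centre
- union: a union with a hexagonal nut, standing on end: up to 53 mm across the corners, 46 mm high, origin under its centre
- short_nipple: a short pipe nipple lying down: 27 mm in diameter, 64 mm long along its x, origin at its middle
- long_nipple: a long pipe nipple lying along the crate's -y wall: 27 mm in diameter, 152 mm long along its x, origin at its middle
- plug_a: a square-headed pipe plug standing head up by the crate's -y wall: 25 mm in diameter, 27 mm high, origin under its centre
- plug_b: a second, identical plug
- paint_can: bystander: quart paint can, 110 mm in diameter, 121 mm high, origin under its centre
- pipe_wrench: bystander: pipe wrench lying flat, about 245 mm long along its x, 22 mm high, origin near its middle on the underside
Things that resemble listed ones, but are neither listed nor needed, are in the scene too. Leave any blue or red look-alike of the tee alone.

How it is judged (in metres and radians):
On the way, in this order (a step that is already met when the one before it is completed fails the run):
1. the door is being pulled by its handle and has swung out past 0.2 rad (contact force between the fingers and handle above 0.5 N and value of joint door above 0.2 rad), for 0.05 s.
2. the door is wide open (past 1.2 rad, about 70 degrees) (value of joint door above 1.2 rad), for 0.2 s.
3. the tee is held clear above the crate (height (world z) of tee above 0.11 m and contact force between the fingers and tee above 0.5 N), for 0.1 s.
At the end, for the whole second after the job is handed in: The tee lies released and at rest inside the wide bin on the door (its centre within 60 mm along and 55 mm across of the bin floor's centre, and less than 42 mm above that floor), and the door still stands open past 1.1 rad (x of tee in the frame of bin_floor between -0.06 and 0.06 m and y of tee in the frame of bin_floor between -0.055 and 0.055 m and z of tee in the frame of bin_floor between 0.01 and 0.042 m and linear speed of tee below 0.02 m/s and angular speed of tee below 0.2 rad/s and value of joint door above 1.1 rad and contact force between the fingers and tee below 0.05 N); the robot touches nothing.
It fails at once if the tee is dropped or thrown (moving faster than 0.6 m/s out of the fingers, a fall of about 20 mm) (contact force between the fingers and tee below 0.05 N and linear speed of tee above 0.6 m/s).
It fails at once if another fitting is taken out of the crate (more than 110 mm above the bench) (height (world z) of any of elbow_a, elbow_b, coupling, union, short_nipple, long_nipple, plug_a, plug_b above 0.11 m).
It fails at once if the paint can or the pipe wrench is moved by more than 30 mm (distance of any of paint_can, pipe_wrench from where it was at the start of the episode above 0.03 m).
It also fails if it takes over 58 s, if anything falls off the work surface, if the arm or the gripper's body presses on something with over 40 N, if the wrist force passes 120 N, or if a joint passes its speed limit or range.

### The arm

A 6-joint arm with a two-finger parallel gripper is mounted at the origin on the work surface. World frame = base frame: x ahead of the robot, y to its left, z up, the work surface at z = 0. Lengths are in m, angles in degrees, forces in N, time in s.
With the tool pointing down it reaches from about 0.375 to 0.9 m from the base axis. Payload 3.1 kg.
Tool frame: the origin (TCP) lies midway between the tips of the shut fingers; the grasp point (between the pads) lies r.pinch_z behind it (r.pinch_z is the distance from the TCP to the grasp point, in m); z points along the fingers, y is the line along which they close (so a half turn about z gives the same grasp; the last joint's range is limited). The gripper opens to 85 mm and grips with 20 to 120 N. Pads are 22 mm wide; open, the fingers measure 114 mm over their backs; the gripper's body (76 mm by 85 mm) begins 54 mm behind the grasp point. The pads swing forward as they close: fully open they stand 13 mm farther back than shut.
Start: joints at [-86.717, 30.224, 82.088, -0, 67.689, -10.227], TCP at [0.146, -0.608, 0.205] pointing down, gripper open.
Joint ranges: [-176.69, 176.69], [-43.24, 126.21], [12.49, 139.97], [-82, 262], [0, 151.66], [-163.58, 163.58]. Speed limits (degrees/s): [159.86, 159.86, 180, 180, 180, 180].

### API

Orientations are given as [roll, pitch, yaw] about the fixed x, y, z axes, in that order (R = Rz(yaw) Ry(pitch) Rx(roll)).
In Python, from cell import r, grab_frame gives the robot as it stands.
- The arm moves only by the tool step_arm, never from a script. Its argument "plan" is a list of rows, each an object of numbers: "grip": the opening, from 0 (shut) to 1 (fully open); "dx", "dy", "dz": the shift along the tool's x, y, z scaled (see below); "ax", "ay", "az": the turn, a rotation vector about the tool's x, y, z scaled (see below). In form: [{"grip": .., "dx": .., "dy": .., "dz": .., "ax": .., "ay": .., "az": ..}, ...]. A call has 1 to 10 rows; each row shifts and turns the commanded pose from where the row before left it, along the tool's axes as they then stand; what a row does not reach is not made up. The controller multiplies each number of a shift by 0.025 m and each number of a turn by 30 degrees. A row lasts 1/12 s, in which the tool goes at most 41.7 mm and 7.16 degrees, less where a joint would pass 70% of its speed; a pose out of reach is approached as far as the arm can. A call with a number of a shift or a turn outside -1 to 1 is refused whole. A call with a gripper value outside its range is refused whole. The fingers move at their own pace and stop on an object; "grip_force" is the grip in N (left out, the last holds). Time passes only in rows, so rows that do not move let the fingers close. It gives the time, the measured TCP pose, the force, the opening and the grip force at its end, in the units of the state.
- r.observe(): the state, without advancing time (a new reading comes with each control period).
- grab_frame(name): name is "scene" or "side" or "wrist"; returns a dict with "frame" (480x640x3 uint8, red, green, blue), "fovy" (degrees; the focal length in pixels is half the picture's height over the tangent of half this angle, whatever the lens; pixels are square), "cx", "cy" (the principal point, pixels), "origin" and "attitude" of the camera in the world. Camera axes: x right, y up, looking along -z (the intrinsics and any distortion apply to the point x, -y, -z); pixel columns grow to the right and rows downward; lengths in m; the calibration is good to about 2 mm. A picture is of the moment at which its call begins. There is no depth.
- r.finish_job(): hands the job in; it is judged then, once.
The state is a dict: "time_s": time; "joint_positions": joint angles; "qvel": joint speeds; "joint_efforts": joint torques, N m; "tcp_pos": TCP position; "orientation": TCP orientation; "contact_force": force on the tool from outside, world axes, zero at the start; "wrist_torque": the same for the moment, N m; "width": opening from 0.0 (shut) to 1.0 (fully open); "finger_force": force on a finger pad.
Only numpy, scipy, OpenCV 4.12 (cv2) and the standard library are available. Lean on these libraries where they do the work, as an engineer would, in place of code of your own. Each camera call takes 0.05 s, during which the arm holds its last target. There are 200 camera calls.

## Working session

There is one attempt and no reset: what is moved stays moved. The work goes in short steps, Python scripts to look and compute and a tool call to move; the robot and the scene stay as the last step left them, time stands still between calls to the robot, and variables do not carry over. Pictures are saved under pics/ and viewed, at most 10 in all, crops included, and the job is handed in when it is done.

Besides the shell and the picture viewer there is one more tool, called in YAML: its name, and indented under it one key for each argument. step_arm: Moves the arm, as the interface text tells. Shifts and turns lie within -1 to 1; 1 stands for 0.025 m of shift or 30 degrees of turn. Its arguments: {"type":"object","properties":{"plan":{"type":"array"},"grip_force":{"type":"number"}},"required":["plan"]}

```bash
ls; mkdir -p pics; python3 - <<'E'
from cell import r, grab_frame
import cv2,numpy as np
np.set_printoptions(precision=4,suppress=True)
print(r.observe(), r.pinch_z)
for n in ["scene","side","wrist"]:
    f=grab_frame(n); cv2.imwrite(f"pics/{n}0.png",f["frame"][:,:,::-1])
    print(n,{k:v for k,v in f.items() if k!="frame"})
    np.save(f"pics/{n}0.npy",f,allow_pickle=True)
E
```

```text
pics
{'time_s': 0.0, 'joint_positions': array([-86.7183,  30.2778,  82.1569,   0.0012,  67.6911, -10.2268]), 'qvel': array([ 0.0519,  0.0555,  0.0516, -0.0079,  0.032 ,  0.0326]), 'joint_efforts': array([ -0.0009, -44.2353, -17.8025,  -0.0004,   0.0085,   0.    ]), 'tcp_pos': array([ 0.146 , -0.6069,  0.2043]), 'orientation': array([-179.8764,   -0.0235,   13.5079]), 'contact_force': array([-0.474 ,  0.9569,  0.4512]), 'wrist_torque': array([-0.0161, -0.0137, -0.0024]), 'finger_force': 0.0, 'width': 1.0019061266287885} 0.0187
scene {'fovy': 50.22515820113064, 'cx': 330.7538926723088, 'cy': 231.97888503966487, 'origin': array([1.2199, 0.1041, 1.1748]), 'attitude': array([ 36.5428,   0.7391, 102.4052])}
side {'fovy': 42.5995596294625, 'cx': 319.28354421132616, 'cy': 242.25330422293868, 'origin': array([-0.2832, -1.1716,  1.401 ]), 'attitude': array([ 47.3611,   0.0864, -35.6601])}
wrist {'fovy': 61.92267102066708, 'cx': 318.945186347245, 'cy': 243.16161202355858, 'origin': array([ 0.2129, -0.5919,  0.3728]), 'attitude': array([-15.4642,   0.1395, -76.5088])}
```

View pics/scene0.png

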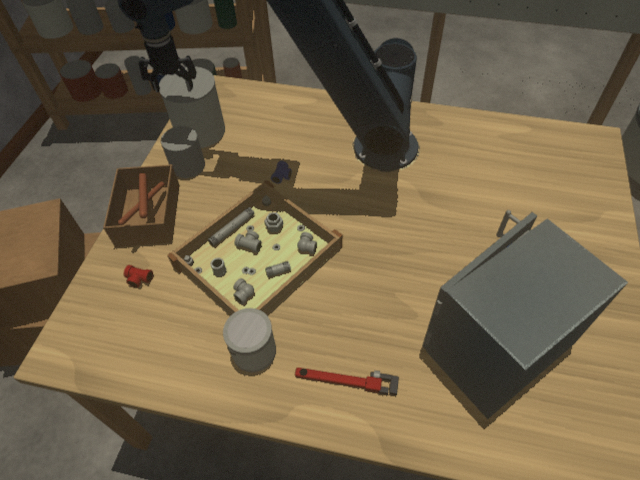

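View pics/side0.png

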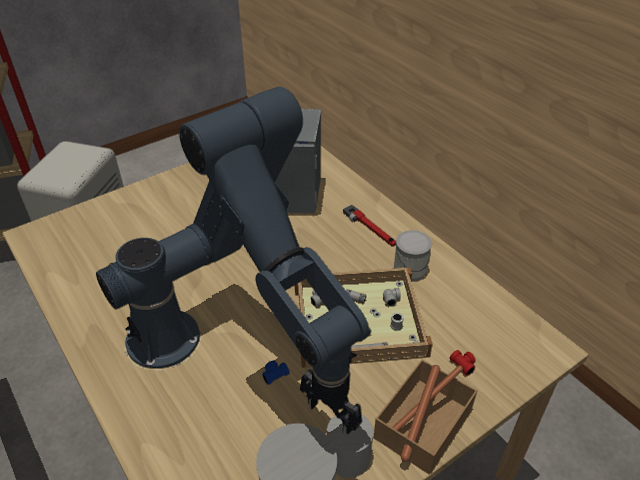

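The scene view shows the cabinet at right (top corners about (541,220), (622,283), (524,362), (441,290)), the handle at (510,215), the crate at (255,250), the can at (250,340) and the wrench at (347,380). The side view is largely blocked by the arm. I'll make enlarged crops and a ray helper.

```bash
cat > h.py <<'E'
import numpy as np, cv2
from scipy.spatial.transform import Rotation as Ro
np.set_printoptions(precision=4,suppress=True)
def cam(f):
    return np.array(f["origin"]),Ro.from_euler('xyz',f["attitude"],degrees=True).as_matrix(),240/np.tan(np.radians(f["fovy"]/2)),f["cx"],f["cy"]
def ray(f,px):
    o,R,F,cx,cy=cam(f); px=np.atleast_2d(px).astype(float)
    d=np.c_[(px[:,0]-cx)/F,-(px[:,1]-cy)/F,-np.ones(len(px))]@R.T
    return o,d/np.linalg.norm(d,axis=1)[:,None]
def onz(f,px,z):
    o,d=ray(f,px); return o+d*((z-o[2])/d[:,2])[:,None]
def proj(f,P):
    o,R,F,cx,cy=cam(f); p=(np.atleast_2d(P)-o)@R
    return np.c_[cx+F*p[:,0]/-p[:,2],cy-F*p[:,1]/-p[:,2]]
def tri(fs,pxs):
    A=np.zeros((3,3));b=np.zeros(3);L=[]
    for f,p in zip(fs,pxs):
        o,d=ray(f,p);M=np.eye(3)-np.outer(d[0],d[0]);A+=M;b+=M@o;L.append((M,o))
    x=np.linalg.solve(A,b);return x,[np.linalg.norm(M@(x-o)) for M,o in L]
def load(n): return np.load(f"pics/{n}.npy",allow_pickle=True).item()
def crop(f,x,y,w,h,s,out):
    cv2.imwrite(out,cv2.resize(f["frame"][y:y+h,x:x+w,::-1],None,fx=s,fy=s,interpolation=cv2.INTER_CUBIC))
E
python3 - <<'E'
from h import *
f=load("scene0")
print(onz(f,[(541,220),(622,283),(524,362),(441,290)],.3))
print(onz(f,[(536,216),(443,284),(504,213)],.292))
print(onz(f,[(169,256),(265,186),(342,238),(248,316)],.06))
a=f["frame"][180:325,160:350,::-1];b=f["frame"][190:335,420:610,::-1]
z=lambda i:cv2.resize(i,None,fx=4,fy=4,interpolation=cv2.INTER_CUBIC)
cv2.imwrite("pics/cr.png",z(a));cv2.imwrite("pics/cab.png",z(b))
E
```

```text
[[0.4648 0.3893 0.3   ]
 [0.5933 0.5404 0.3   ]
 [0.7998 0.3525 0.3   ]
 [0.6827 0.1952 0.3   ]]
[[0.4488 0.3816 0.292 ]
 [0.6632 0.1987 0.292 ]
 [0.4545 0.3134 0.292 ]]
[[ 0.5803 -0.4872  0.06  ]
 [ 0.2927 -0.3105  0.06  ]
 [ 0.4294 -0.0535  0.06  ]
 [ 0.7045 -0.2292  0.06  ]]
```

View pics/cr.png

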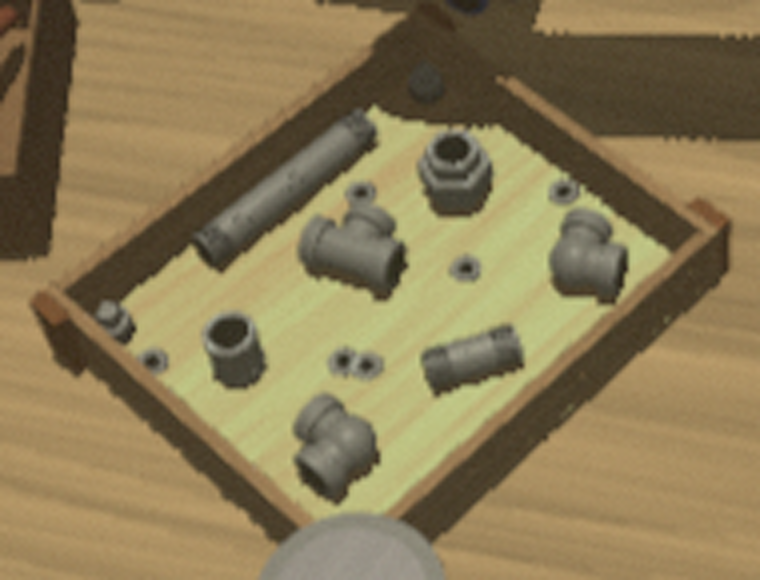

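View pics/cab.png

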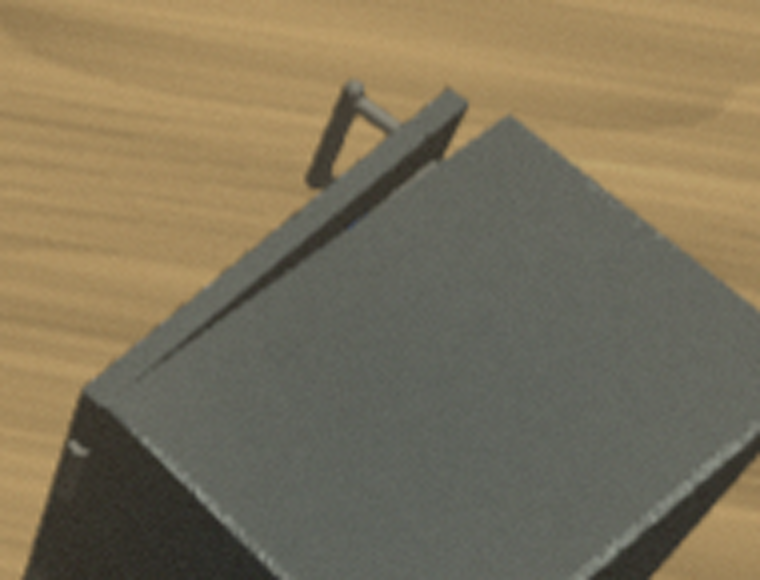

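The crate crop shows the tee near (355,250) in the crop (full picture about (249,242)), with its branch up and to the right. Elbows are at (335,445) and (590,255) and the union is at (455,175). The cabinet crop shows the door slightly ajar, with the handle bar running from its top at (354,88) to its bottom at (318,183). I'll move over the crate first, on the way to the handle.

step_arm:
  plan:
    - {"grip": 1,"dz": -1}
    - {"grip": 1,"dz": -1}
    - {"grip": 1,"dz": -1}
    - {"grip": 1,"dz": -1}
    - {"grip": 1,"dz": -1,"dx": 0.5,"dy": -0.3}
    - {"grip": 1,"dz": -1,"dx": 1,"dy": -0.6}
    - {"grip": 1,"dz": -1,"dx": 1,"dy": -0.6}
    - {"grip": 1,"dz": -0.8,"dx": 1,"dy": -0.6}
    - {"grip": 1,"dx": 1,"dy": -0.6}
    - {"grip": 1,"dx": 1,"dy": -0.6}

```text
invalid input at $.plan[0]: expected keys grip, dx, dy, dz, ax, ay, az
```

step_arm:
  plan:
    - {"grip": 1,"dx": 1,"dy": -0.6}
    - {"grip": 1,"dx": 1,"dy": -0.6}
    - {"grip": 1,"dx": 1,"dy": -0.6}
    - {"grip": 1,"dx": 1,"dy": -0.6}
    - {"grip": 1,"dx": 1,"dy": -0.6}
    - {"grip": 1,"dx": 1,"dy": -0.6}
    - {"grip": 1,"dx": 1,"dy": -0.6}
    - {"grip": 1,"dx": 1,"dy": -0.6}
    - {"grip": 1,"dx": 1,"dy": -0.7}
    - {"grip": 1,"dx": 0.8,"dy": -0.7}

```text
invalid input at $.plan[0]: expected keys grip, dx, dy, dz, ax, ay, az
```

```bash
python3 - <<'E'
from cell import r, grab_frame
from h import *
o=r.observe();print(o["time_s"],o["tcp_pos"],o["orientation"])
f=grab_frame("wrist");np.save("pics/w1.npy",f,allow_pickle=True);cv2.imwrite("pics/w1.png",f["frame"][:,:,::-1])
print(f["origin"],f["attitude"])
s=load("scene0")
print(onz(s,[(508.5,212.5)],.288),onz(s,[(499.5,235.5)],.192))
print("door outer free/inner free/outer hinge",onz(s,[(532,212.5),(536.75,215.75),(442,287)],.292))
E
```

```text
0.15 [ 0.146  -0.6071  0.2045] [-179.9043   -0.0171   13.5106]
[ 0.2129 -0.5919  0.3729] [-15.4671   0.1234 -76.5088]
[[0.4476 0.324  0.288 ]] [[0.4393 0.328  0.192 ]]
door outer free/inner free/outer hinge [[0.4406 0.3732 0.292 ]
 [0.4478 0.3832 0.292 ]
 [0.6705 0.1973 0.292 ]]
```

View pics/w1.png

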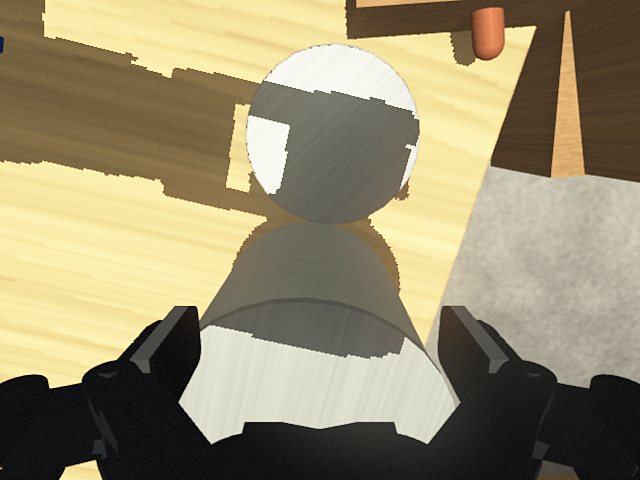

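The wrist view shows a look-alike can right under the gripper at (330,130), with the fingers at the bottom edge. Rows need all of the keys, so I'll resend the moves.

step_arm:
  plan:
    - {"grip": 1,"dx": 0,"dy": 0,"dz": -1,"ax": 0,"ay": 0,"az": 0}
    - {"grip": 1,"dx": 0,"dy": 0,"dz": -1,"ax": 0,"ay": 0,"az": 0}
    - {"grip": 1,"dx": 0,"dy": 0,"dz": -1,"ax": 0,"ay": 0,"az": 0}
    - {"grip": 1,"dx": 0,"dy": 0,"dz": -1,"ax": 0,"ay": 0,"az": 0}
    - {"grip": 1,"dx": 0.5,"dy": -0.3,"dz": -1,"ax": 0,"ay": 0,"az": 0}
    - {"grip": 1,"dx": 1,"dy": -0.6,"dz": -1,"ax": 0,"ay": 0,"az": 0}
    - {"grip": 1,"dx": 1,"dy": -0.6,"dz": -1,"ax": 0,"ay": 0,"az": 0}
    - {"grip": 1,"dx": 1,"dy": -0.6,"dz": -0.8,"ax": 0,"ay": 0,"az": 0}
    - {"grip": 1,"dx": 1,"dy": -0.6,"dz": 0,"ax": 0,"ay": 0,"az": 0}
    - {"grip": 1,"dx": 1,"dy": -0.6,"dz": 0,"ax": 0,"ay": 0,"az": 0}

```text
time_s: 1.03
tcp_pos: [0.2614, -0.4949, 0.4021]
orientation: [179.8, -0.0, 13.5]
contact_force: [-0.5, 0.3, -1.0]
width: 1.001
finger_force: 0.0
```

step_arm:
  plan:
    - {"grip": 1,"dx": 1,"dy": -0.6,"dz": 0,"ax": 0,"ay": 0,"az": 0}
    - {"grip": 1,"dx": 1,"dy": -0.6,"dz": 0,"ax": 0,"ay": 0,"az": 0}
    - {"grip": 1,"dx": 1,"dy": -0.6,"dz": 0,"ax": 0,"ay": 0,"az": 0}
    - {"grip": 1,"dx": 1,"dy": -0.6,"dz": 0,"ax": 0,"ay": 0,"az": 0}
    - {"grip": 1,"dx": 1,"dy": -0.6,"dz": 0,"ax": 0,"ay": 0,"az": 0}
    - {"grip": 1,"dx": 1,"dy": -0.6,"dz": 0,"ax": 0,"ay": 0,"az": 0}
    - {"grip": 1,"dx": 1,"dy": -0.6,"dz": 0,"ax": 0,"ay": 0,"az": 0}
    - {"grip": 1,"dx": 1,"dy": -0.6,"dz": 0,"ax": 0,"ay": 0,"az": 0}
    - {"grip": 1,"dx": 1,"dy": -0.7,"dz": 0,"ax": 0,"ay": 0,"az": 0}
    - {"grip": 1,"dx": 0.8,"dy": -0.7,"dz": 0,"ax": 0,"ay": 0,"az": 0}

```text
time_s: 1.87
tcp_pos: [0.4636, -0.2859, 0.4]
orientation: [-180.0, -0.0, 13.5]
contact_force: [-0.0, -0.9, 0.4]
width: 1.006
finger_force: 0.0
```

```bash
python3 - <<'E'
from cell import r, grab_frame
from h import *
o=r.observe();print(o["time_s"],o["tcp_pos"],o["orientation"])
f=grab_frame("wrist");np.save("pics/w2.npy",f,allow_pickle=True);cv2.imwrite("pics/w2.png",f["frame"][:,:,::-1])
print(f["origin"],f["attitude"])
s=grab_frame("side");np.save("pics/s2.npy",s,allow_pickle=True)
E
```

```text
1.8667 [ 0.4636 -0.2859  0.4   ] [-179.9728   -0.0126   13.5404]
[ 0.5305 -0.2705  0.5684] [-15.4722   0.0568 -76.4799]
```

View pics/w2.png

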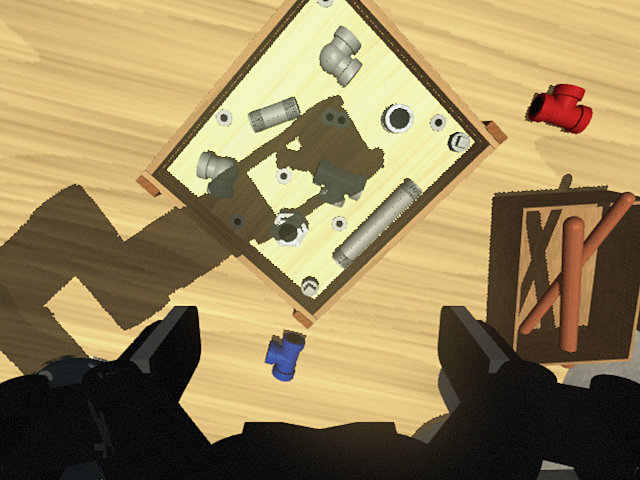

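The wrist view shows the crate with the tee at (342,180) in the arm's shadow, its branch towards (330,203). The blue look-alike is at (286,355) and the red one at (560,108), both outside the crate. The handle estimate is (0.4465,0.3245), consistent from the bar and the door edge. I'll go above it.

step_arm:
  plan:
    - {"grip": 1,"dx": 0.1,"dy": -0.5,"dz": 0,"ax": 0,"ay": 0,"az": 0}
    - {"grip": 1,"dx": 0.2,"dy": -1,"dz": 0,"ax": 0,"ay": 0,"az": 0}
    - {"grip": 1,"dx": 0.2,"dy": -1,"dz": 0,"ax": 0,"ay": 0,"az": 0}
    - {"grip": 1,"dx": 0.2,"dy": -1,"dz": 0,"ax": 0,"ay": 0,"az": 0}
    - {"grip": 1,"dx": 0.2,"dy": -1,"dz": 0,"ax": 0,"ay": 0,"az": 0}
    - {"grip": 1,"dx": 0.2,"dy": -1,"dz": 0,"ax": 0,"ay": 0,"az": 0}
    - {"grip": 1,"dx": 0.2,"dy": -1,"dz": 0,"ax": 0,"ay": 0,"az": 0}
    - {"grip": 1,"dx": 0.2,"dy": -1,"dz": 0,"ax": 0,"ay": 0,"az": 0}
    - {"grip": 1,"dx": 0.2,"dy": -1,"dz": 0,"ax": 0,"ay": 0,"az": 0}
    - {"grip": 1,"dx": 0.2,"dy": -1,"dz": 0,"ax": 0,"ay": 0,"az": 0}

```text
time_s: 2.8
tcp_pos: [0.4521, -0.0447, 0.4003]
orientation: [180.0, 0.0, 13.4]
contact_force: [-0.1, -0.4, -0.3]
width: 1.001
finger_force: 0.0
```

step_arm:
  plan:
    - {"grip": 1,"dx": 0.2,"dy": -1,"dz": 0,"ax": 0,"ay": 0,"az": 0}
    - {"grip": 1,"dx": 0.2,"dy": -1,"dz": 0,"ax": 0,"ay": 0,"az": 0}
    - {"grip": 1,"dx": 0.2,"dy": -1,"dz": 0,"ax": 0,"ay": 0,"az": 0}
    - {"grip": 1,"dx": 0.2,"dy": -1,"dz": 0,"ax": 0,"ay": 0,"az": 0}
    - {"grip": 1,"dx": 0.2,"dy": -1,"dz": 0,"ax": 0,"ay": 0,"az": 0}
    - {"grip": 1,"dx": 0.2,"dy": -1,"dz": 0,"ax": 0,"ay": 0,"az": 0}
    - {"grip": 1,"dx": 0.2,"dy": -1,"dz": 0,"ax": 0,"ay": 0,"az": 0}
    - {"grip": 1,"dx": 0.2,"dy": -1,"dz": 0,"ax": 0,"ay": 0,"az": 0}
    - {"grip": 1,"dx": 0.2,"dy": -1,"dz": 0,"ax": 0,"ay": 0,"az": 0}
    - {"grip": 1,"dx": 0.2,"dy": -1,"dz": 0,"ax": 0,"ay": 0,"az": 0}

```text
time_s: 3.63
tcp_pos: [0.4428, 0.2097, 0.4003]
orientation: [180.0, 0.0, 13.4]
contact_force: [-0.0, 0.5, 0.0]
width: 0.992
finger_force: 0.0
```

step_arm:
  plan:
    - {"grip": 1,"dx": 0.2,"dy": -1,"dz": 0,"ax": 0,"ay": 0,"az": 0}
    - {"grip": 1,"dx": 0.2,"dy": -1,"dz": 0,"ax": 0,"ay": 0,"az": 0}
    - {"grip": 1,"dx": 0.2,"dy": -0.6,"dz": 0,"ax": 0,"ay": 0,"az": 0}
    - {"grip": 0.5,"dx": 0,"dy": 0,"dz": 0,"ax": 0,"ay": 0,"az": -0.2}
    - {"grip": 0.5,"dx": 0,"dy": 0,"dz": 0,"ax": 0,"ay": 0,"az": -0.22}
    - {"grip": 0.5,"dx": 0,"dy": 0,"dz": 0,"ax": 0,"ay": 0,"az": -0.22}
    - {"grip": 0.5,"dx": 0,"dy": 0,"dz": 0,"ax": 0,"ay": 0,"az": -0.22}
    - {"grip": 0.5,"dx": 0,"dy": 0,"dz": 0,"ax": 0,"ay": 0,"az": -0.22}
    - {"grip": 0.5,"dx": 0,"dy": 0,"dz": 0,"ax": 0,"ay": 0,"az": -0.22}
    - {"grip": 0.5,"dx": 0,"dy": 0,"dz": 0,"ax": 0,"ay": 0,"az": 0}

```text
time_s: 4.47
tcp_pos: [0.4426, 0.2751, 0.4002]
orientation: [-180.0, 0.0, 52.5]
contact_force: [0.5, -0.2, 0.6]
width: 0.502
finger_force: 0.0
```

```bash
python3 - <<'E'
from cell import r, grab_frame
from h import *
o=r.observe();print(o["time_s"],o["tcp_pos"],o["orientation"],o["joint_positions"])
f=grab_frame("wrist");np.save("pics/w3.npy",f,allow_pickle=True);cv2.imwrite("pics/w3.png",f["frame"][:,:,::-1])
print(proj(f,[(.4465,.3245,.288),(.4465,.3245,.192),(.4406,.3732,.292)]))
E
```

```text
4.4667 [0.4426 0.2751 0.4002] [-179.9966    0.0365   52.5261] [19.5814 11.9276 79.9091 -0.017  88.1957 57.0558]
[[278.7423 171.9337]
 [288.7923 161.9795]
 [224.7625 118.8528]]
```

View pics/w3.png

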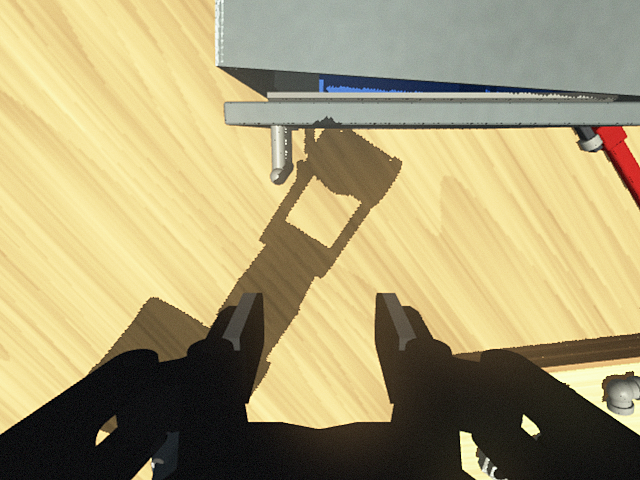

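The wrist view shows the bar top at (277,177) (predicted (279,172)), the stand-off running up to the door's outer edge at row 126, and that edge parallel to the image rows. I'll triangulate it with the scene view.

```bash
python3 - <<'E'
from h import *
s,w=load("scene0"),load("w3")
top,e=tri([s,w],[(508.5,212),(277,176.5)]);print("bar top",top,e)
fe,e=tri([s,w],[(532,212.5),(225,125)]);print("free outer top",fe,e)
print(onz(w,[(225,102),(225,125),(277,176.5),(630,127.5)],.292))
tcp=np.array([.4426,.2751]);d=top[:2]-tcp;a=np.radians(52.5)
print("local mm",1000*np.array([np.cos(a)*d[0]+np.sin(a)*d[1],np.sin(a)*d[0]-np.cos(a)*d[1]]))
E
```

```text
bar top [0.4436 0.3237 0.2855] [np.float64(0.0010039571254558935), np.float64(0.0010039571254559145)]
free outer top [0.438  0.3723 0.2894] [np.float64(0.0017298264067455303), np.float64(0.0017298264067455737)]
[[0.4477 0.3811 0.292 ]
 [0.4382 0.3702 0.292 ]
 [0.4441 0.3229 0.292 ]
 [0.6505 0.2052 0.292 ]]
local mm [ 39.1237 -28.8228]
```

step_arm:
  plan:
    - {"grip": 0.5,"dx": 0.8,"dy": -0.6,"dz": 0,"ax": 0,"ay": 0,"az": 0}
    - {"grip": 0.5,"dx": 0.76,"dy": -0.56,"dz": 0,"ax": 0,"ay": 0,"az": 0}
    - {"grip": 0.5,"dx": 0,"dy": 0,"dz": 1,"ax": 0,"ay": 0,"az": 0}
    - {"grip": 0.5,"dx": 0,"dy": 0,"dz": 1,"ax": 0,"ay": 0,"az": 0}
    - {"grip": 0.5,"dx": 0,"dy": 0,"dz": 1,"ax": 0,"ay": 0,"az": 0}
    - {"grip": 0.5,"dx": 0,"dy": 0,"dz": 1,"ax": 0,"ay": 0,"az": 0}
    - {"grip": 0.5,"dx": 0,"dy": 0,"dz": 0.6,"ax": 0,"ay": 0,"az": 0}
    - {"grip": 0.5,"dx": 0,"dy": 0,"dz": 0.6,"ax": 0,"ay": 0,"az": 0}
    - {"grip": 0.5,"dx": 0,"dy": 0,"dz": 0.5,"ax": 0,"ay": 0,"az": 0}
    - {"grip": 0.5,"dx": 0,"dy": 0,"dz": 0.3,"ax": 0,"ay": 0,"az": 0}

```text
time_s: 5.35
tcp_pos: [0.4427, 0.3238, 0.2487]
orientation: [-179.9, 0.2, 52.3]
contact_force: [-0.1, 0.4, -0.1]
width: 0.498
finger_force: 0.0
```

step_arm:
  plan:
    - {"grip": 0.3,"dx": 0,"dy": 0,"dz": 0,"ax": 0,"ay": 0,"az": 0}
    - {"grip": 0,"dx": 0,"dy": 0,"dz": 0,"ax": 0,"ay": 0,"az": 0}
    - {"grip": 0,"dx": 0,"dy": 0,"dz": 0,"ax": 0,"ay": 0,"az": 0}
    - {"grip": 0,"dx": 0,"dy": 0,"dz": 0,"ax": 0,"ay": 0,"az": 0}
    - {"grip": 0,"dx": 0,"dy": 0,"dz": 0,"ax": 0,"ay": 0,"az": 0}
    - {"grip": 0,"dx": 0,"dy": 0,"dz": 0,"ax": 0,"ay": 0,"az": 0}
  grip_force: 40

```text
time_s: 5.85
tcp_pos: [0.4439, 0.3249, 0.2511]
orientation: [180.0, -0.1, 52.5]
contact_force: [-0.1, -0.5, 0.0]
width: 0.104
finger_force: 39.2
```

step_arm:
  plan:
    - {"grip": 0,"dx": -0.36,"dy": 0.08,"dz": 0,"ax": 0,"ay": 0,"az": -0.067}
    - {"grip": 0,"dx": -0.54,"dy": 0.13,"dz": 0,"ax": 0,"ay": 0,"az": -0.1}
    - {"grip": 0,"dx": -0.9,"dy": 0.22,"dz": 0,"ax": 0,"ay": 0,"az": -0.167}
    - {"grip": 0,"dx": -0.9,"dy": 0.22,"dz": 0,"ax": 0,"ay": 0,"az": -0.167}
    - {"grip": 0,"dx": 0,"dy": 0,"dz": 0,"ax": 0,"ay": 0,"az": 0}

```text
time_s: 6.27
tcp_pos: [0.4198, 0.2558, 0.2511]
orientation: [180.0, 0.2, 67.6]
contact_force: [-1.2, -0.4, 2.5]
width: 0.104
finger_force: 39.9
```

```bash
python3 - <<'E'
from cell import r
from h import *
o=r.observe();print(o)
h=np.array([.682,.2023]);
for p in ([.444,.323],o["tcp_pos"][:2]):
    d=np.array(p)-h;print(np.hypot(*d),np.degrees(np.arctan2(d[1],d[0])))
E
```

```text
{'time_s': 6.2667, 'joint_positions': array([18.4204, 16.666 , 97.3676, -0.1944, 66.1089, 40.8539]), 'qvel': array([ 1.6504,  1.3937, -2.3096,  4.2241, -0.1774,  7.9973]), 'joint_efforts': array([ -0.961 , -31.6242, -17.9556,  -0.1725,  -0.815 ,  -0.5935]), 'tcp_pos': array([0.4198, 0.2558, 0.2511]), 'orientation': array([179.9918,   0.2277,  67.6455]), 'contact_force': array([-1.2332, -0.4462,  2.5207]), 'wrist_torque': array([-0.087 ,  0.4088, -0.0077]), 'finger_force': 39.86945891752839, 'width': 0.1041065754338724}
0.26685668438320975 153.10848067793057
0.26759523440236266 168.4773222047509
```

The radius held and the force is low, so I'll carry on along the arc.

step_arm:
  plan:
    - {"grip": 0,"dx": -0.9,"dy": 0.22,"dz": 0,"ax": 0,"ay": 0,"az": -0.167}
    - {"grip": 0,"dx": -0.9,"dy": 0.22,"dz": 0,"ax": 0,"ay": 0,"az": -0.167}
    - {"grip": 0,"dx": -0.9,"dy": 0.22,"dz": 0,"ax": 0,"ay": 0,"az": -0.167}
    - {"grip": 0,"dx": -0.9,"dy": 0.22,"dz": 0,"ax": 0,"ay": 0,"az": -0.167}
    - {"grip": 0,"dx": -0.9,"dy": 0.22,"dz": 0,"ax": 0,"ay": 0,"az": -0.167}
    - {"grip": 0,"dx": -0.9,"dy": 0.22,"dz": 0,"ax": 0,"ay": 0,"az": -0.167}
    - {"grip": 0,"dx": -0.9,"dy": 0.22,"dz": 0,"ax": 0,"ay": 0,"az": -0.167}
    - {"grip": 0,"dx": 0,"dy": 0,"dz": 0,"ax": 0,"ay": 0,"az": 0}

```text
time_s: 6.93
tcp_pos: [0.4374, 0.0954, 0.251]
orientation: [-179.6, 0.3, 102.7]
contact_force: [-8.9, -3.8, 10.0]
width: 0.107
finger_force: 41.1
```

```bash
python3 - <<'E'
from cell import r
from h import *
o=r.observe();print(o["contact_force"],o["orientation"])
d=o["tcp_pos"][:2]-np.array([.682,.2023]);print(np.hypot(*d),np.degrees(np.arctan2(d[1],d[0])))
E
```

```text
[-8.905  -3.7805 10.0361] [-179.6075    0.3182  102.6802]
0.2668815530564455 -156.39635616532382
```

step_arm:
  plan:
    - {"grip": 0,"dx": -0.9,"dy": 0.16,"dz": -0.05,"ax": 0,"ay": 0,"az": -0.167}
    - {"grip": 0,"dx": -0.9,"dy": 0.16,"dz": -0.05,"ax": 0,"ay": 0,"az": -0.167}
    - {"grip": 0,"dx": -0.9,"dy": 0.16,"dz": 0,"ax": 0,"ay": 0,"az": -0.167}
    - {"grip": 0,"dx": -0.9,"dy": 0.2,"dz": 0,"ax": 0,"ay": 0,"az": -0.167}
    - {"grip": 0,"dx": -0.9,"dy": 0.2,"dz": 0,"ax": 0,"ay": 0,"az": -0.167}
    - {"grip": 0,"dx": -0.9,"dy": 0.2,"dz": 0,"ax": 0,"ay": 0,"az": -0.167}
    - {"grip": 0,"dx": -0.6,"dy": 0.14,"dz": 0,"ax": 0,"ay": 0,"az": -0.11}
    - {"grip": 0,"dx": 0,"dy": 0,"dz": 0,"ax": 0,"ay": 0,"az": 0}
    - {"grip": 0,"dx": 0,"dy": 0,"dz": 0,"ax": 0,"ay": 0,"az": 0}
    - {"grip": 0,"dx": 0,"dy": 0,"dz": 0,"ax": 0,"ay": 0,"az": 0}

```text
time_s: 7.77
tcp_pos: [0.5312, -0.0169, 0.2513]
orientation: [-179.9, -0.2, 135.9]
contact_force: [1.8, 0.2, -11.5]
width: 0.102
finger_force: 39.6
```

```bash
python3 - <<'E'
from cell import r
from h import *
o=r.observe();print(o["contact_force"],o["orientation"],o["joint_positions"])
d=o["tcp_pos"][:2]-np.array([.682,.2023]);print(np.hypot(*d),np.degrees(np.arctan2(d[1],d[0])))
E
```

```text
[  1.7781   0.201  -11.5075] [-179.9195   -0.1941  135.9032] [-13.8917  19.9662  92.0991   0.0303  68.143  -59.8064]
0.2660223777286426 -124.52125665081624
```

The door now stands at about 1.5 rad. I'll release the handle and rise.

step_arm:
  plan:
    - {"grip": 0.5,"dx": 0,"dy": 0,"dz": 0,"ax": 0,"ay": 0,"az": 0}
    - {"grip": 0.5,"dx": 0,"dy": 0,"dz": 0,"ax": 0,"ay": 0,"az": 0}
    - {"grip": 0.5,"dx": 0,"dy": 0,"dz": 0,"ax": 0,"ay": 0,"az": 0}
    - {"grip": 0.5,"dx": 0,"dy": 0,"dz": -0.5,"ax": 0,"ay": 0,"az": 0}
    - {"grip": 0.5,"dx": 0,"dy": 0,"dz": -1,"ax": 0,"ay": 0,"az": 0}
    - {"grip": 0.5,"dx": 0,"dy": 0,"dz": -1,"ax": 0,"ay": 0,"az": 0}
    - {"grip": 0.5,"dx": 0,"dy": 0,"dz": -1,"ax": 0,"ay": 0,"az": 0}
    - {"grip": 0.5,"dx": 0,"dy": 0,"dz": -1,"ax": 0,"ay": 0,"az": 0}
    - {"grip": 0.5,"dx": 0,"dy": 0,"dz": -1,"ax": 0,"ay": 0,"az": 0}
    - {"grip": 0.5,"dx": 0,"dy": 0,"dz": -0.5,"ax": 0,"ay": 0,"az": 0}

```text
time_s: 8.6
tcp_pos: [0.5336, -0.0176, 0.408]
orientation: [179.8, 0.4, 136.0]
contact_force: [0.5, 0.2, 0.1]
width: 0.502
finger_force: 0.0
```

```bash
python3 - <<'E'
from cell import r,grab_frame
from h import *
s,w=load("scene0"),load("w2")
P=lambda x,y:(160+x/4,180+y/4)
print("tee",tri([s,w],[P(352,250),(340,182)]))
print("on z=.028 scene",onz(s,[P(318,243),P(385,273),P(375,220),P(352,250)],.028))
print("wrist",onz(w,[(320,172),(360,188),(330,203),(340,182)],.028))
f=grab_frame("scene");np.save("pics/sc4.npy",f,allow_pickle=True)
a=cv2.resize(f["frame"][180:325,160:350,::-1],None,fx=2.1,fy=2.1,interpolation=cv2.INTER_CUBIC)
b=cv2.resize(f["frame"][150:360,400:600,::-1],None,fx=2,fy=2,interpolation=cv2.INTER_CUBIC)
c=np.zeros((420,800,3),np.uint8);c[:a.shape[0],:a.shape[1]]=a[:420];c[:b.shape[0],400:800]=b
cv2.imwrite("pics/sc4.png",c)
E
```

```text
tee (array([ 0.4733, -0.3112,  0.0242]), [np.float64(0.0018502912151190556), np.float64(0.0018502912151189756)])
on z=.028 scene [[ 0.4741 -0.333   0.028 ]
 [ 0.4887 -0.2801  0.028 ]
 [ 0.4471 -0.3004  0.028 ]
 [ 0.4749 -0.3082  0.028 ]]
wrist [[ 0.4811 -0.2833  0.028 ]
 [ 0.473  -0.3408  0.028 ]
 [ 0.4437 -0.3064  0.028 ]
 [ 0.4745 -0.3126  0.028 ]]
```

View pics/sc4.png

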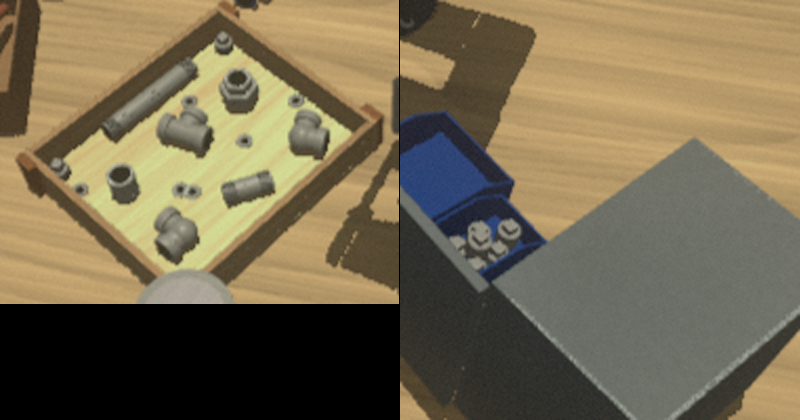

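The crops show the door open with the wide blue bin at (450,170) in the right crop. The tee is at (185,132) in the left crop, now unshadowed, with its branch pointing up-left. Two views give the tee at about (0.474,-0.311,0.026), with the run along about 78° and the branch along about 168°. Next I'll go above it.

step_arm:
  plan:
    - {"grip": 1,"dx": -0.6,"dy": -1,"dz": 0,"ax": 0,"ay": 0,"az": 0}
    - {"grip": 1,"dx": -0.6,"dy": -1,"dz": 0,"ax": 0,"ay": 0,"az": 0}
    - {"grip": 1,"dx": -0.6,"dy": -1,"dz": 0,"ax": 0,"ay": 0,"az": 0}
    - {"grip": 1,"dx": -0.6,"dy": -1,"dz": 0,"ax": 0,"ay": 0,"az": 0}
    - {"grip": 1,"dx": -0.6,"dy": -1,"dz": 0,"ax": 0,"ay": 0,"az": 0}
    - {"grip": 1,"dx": -0.6,"dy": -1,"dz": 0.4,"ax": 0,"ay": 0,"az": 0}
    - {"grip": 1,"dx": -0.6,"dy": -1,"dz": 0.8,"ax": 0,"ay": 0,"az": 0}
    - {"grip": 1,"dx": -0.6,"dy": -1,"dz": 0.8,"ax": 0,"ay": 0,"az": 0}
    - {"grip": 1,"dx": -0.6,"dy": -1,"dz": 0.8,"ax": 0,"ay": 0,"az": 0}
    - {"grip": 1,"dx": -0.7,"dy": -1,"dz": 0.8,"ax": 0,"ay": 0,"az": 0}

```text
time_s: 9.48
tcp_pos: [0.4675, -0.304, 0.3125]
orientation: [-180.0, 0.1, 136.0]
contact_force: [-0.3, 0.1, 0.2]
width: 0.999
finger_force: 0.0
```

step_arm:
  plan:
    - {"grip": 1,"dx": 0,"dy": -0.3,"dz": 0.4,"ax": 0,"ay": 0,"az": 0.21}
    - {"grip": 1,"dx": 0,"dy": 0,"dz": 0,"ax": 0,"ay": 0,"az": 0.22}
    - {"grip": 1,"dx": 0,"dy": 0,"dz": 0,"ax": 0,"ay": 0,"az": 0.22}
    - {"grip": 1,"dx": 0,"dy": 0,"dz": 0,"ax": 0,"ay": 0,"az": 0.22}
    - {"grip": 1,"dx": 0,"dy": 0,"dz": 0,"ax": 0,"ay": 0,"az": 0.22}
    - {"grip": 1,"dx": 0,"dy": 0,"dz": 0,"ax": 0,"ay": 0,"az": 0.22}
    - {"grip": 1,"dx": 0,"dy": 0,"dz": 0,"ax": 0,"ay": 0,"az": 0.22}
    - {"grip": 1,"dx": 0,"dy": 0,"dz": 0,"ax": 0,"ay": 0,"az": 0.22}
    - {"grip": 1,"dx": 0,"dy": 0,"dz": 0,"ax": 0,"ay": 0,"az": 0.18}
    - {"grip": 1,"dx": 0,"dy": 0,"dz": 0,"ax": 0,"ay": 0,"az": 0}

```text
time_s: 10.32
tcp_pos: [0.463, -0.3083, 0.3031]
orientation: [180.0, 0.0, 78.0]
contact_force: [-0.7, -0.3, 0.4]
width: 0.997
finger_force: 0.0
```

```bash
python3 - <<'E'
from cell import r,grab_frame
from h import *
o=r.observe();print(o["tcp_pos"],o["orientation"])
f=grab_frame("wrist");np.save("pics/w5.npy",f,allow_pickle=True)
s=grab_frame("scene");np.save("pics/sc5.npy",s,allow_pickle=True)
c=proj(f,[(.474,-.311,.028)])[0];print(c)
x,y=int(max(0,min(c[0]-120,400))),int(max(0,min(c[1]-100,290)));print(x,y)
crop(f,x,y,240,190,3.1,"pics/w5.png")
E
```

```text
[ 0.463  -0.3083  0.3031] [179.977    0.0281  77.9952]
[327.9238 195.4972]
207 95
```

View pics/w5.png

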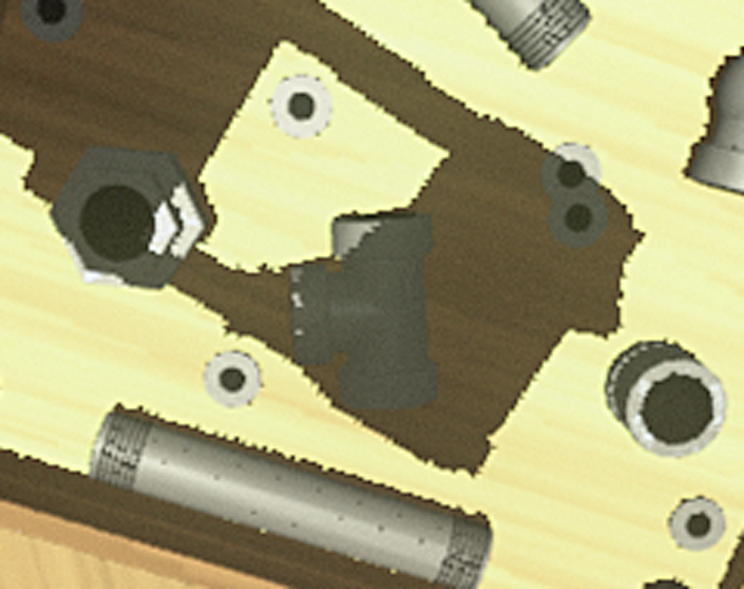

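The close crop shows the tee lying upright in the picture: run ends at crop rows 218 and 405 and the branch end at column 292. The fingers' places either side (columns 200–290 and 430–520, row 312) are free of the union, the nipple and the coupling.

```bash
python3 - <<'E'
from h import *
f,s=load("w5"),load("sc5")
P=lambda x,y:(207+x/3.1,95+y/3.1)
A=onz(f,[P(292,313),P(429,311),P(385,218),P(389,405)],.028)
print(A, np.linalg.norm(A[0]-A[1]),np.linalg.norm(A[2]-A[3]))
m=(A[0]+A[1])/2; b=A[0]-A[1]; print("mid",m,"branch ang",np.degrees(np.arctan2(b[1],b[0])))
run=A[2]-A[3];print("run ang",np.degrees(np.arctan2(run[1],run[0])))
tcp=np.array([.463,-.3083]);a=np.radians(78);d=m[:2]-tcp
print("local units",np.array([np.cos(a)*d[0]+np.sin(a)*d[1],np.sin(a)*d[0]-np.cos(a)*d[1]])/.025)
# height check: tee centre in unshadowed scene4 and w5
s4=load("sc4");print(tri([s4,f],[(160+185/2.1,180+131/2.1),P(372,312)]))
E
```

```text
[[ 0.4448 -0.3053  0.028 ]
 [ 0.4931 -0.3149  0.028 ]
 [ 0.4842 -0.2793  0.028 ]
 [ 0.4721 -0.3458  0.028 ]] 0.04922075666663929 0.06753889917051926
mid [ 0.4689 -0.3101  0.028 ] branch ang 168.8054258662528
run ang 79.68652498750608
local units [-0.0207  0.2463]
(array([ 0.4726, -0.3104,  0.0247]), [np.float64(0.0011379241614532642), np.float64(0.0011379241614532588)])
```

Sizes agree (49 against 47.5 mm, 67.5 against 66 mm), as does the height (25 mm). I'll descend and grasp.

step_arm:
  plan:
    - {"grip": 0.88,"dx": 0,"dy": 0.25,"dz": 0,"ax": 0,"ay": 0,"az": -0.04}
    - {"grip": 0.88,"dx": 0,"dy": 0,"dz": 1,"ax": 0,"ay": 0,"az": 0}
    - {"grip": 0.88,"dx": 0,"dy": 0,"dz": 1,"ax": 0,"ay": 0,"az": 0}
    - {"grip": 0.88,"dx": 0,"dy": 0,"dz": 1,"ax": 0,"ay": 0,"az": 0}
    - {"grip": 0.88,"dx": 0,"dy": 0,"dz": 1,"ax": 0,"ay": 0,"az": 0}
    - {"grip": 0.88,"dx": 0,"dy": 0,"dz": 1,"ax": 0,"ay": 0,"az": 0}
    - {"grip": 0.88,"dx": 0,"dy": 0,"dz": 1,"ax": 0,"ay": 0,"az": 0}
    - {"grip": 0.88,"dx": 0,"dy": 0,"dz": 1,"ax": 0,"ay": 0,"az": 0}
    - {"grip": 0.88,"dx": 0,"dy": 0,"dz": 1,"ax": 0,"ay": 0,"az": 0}
    - {"grip": 0.88,"dx": 0,"dy": 0,"dz": 1,"ax": 0,"ay": 0,"az": 0}

```text
time_s: 11.25
tcp_pos: [0.47, -0.3102, 0.0767]
orientation: [179.9, 0.0, 79.4]
contact_force: [-0.4, 0.3, -0.2]
width: 0.879
finger_force: 0.0
```

step_arm:
  plan:
    - {"grip": 0.88,"dx": 0,"dy": 0,"dz": 0.6,"ax": 0,"ay": 0,"az": 0}
    - {"grip": 0.88,"dx": 0,"dy": 0,"dz": 0.6,"ax": 0,"ay": 0,"az": 0}
    - {"grip": 0.88,"dx": 0,"dy": 0,"dz": 0.6,"ax": 0,"ay": 0,"az": 0}
    - {"grip": 0.88,"dx": 0,"dy": 0,"dz": 0.6,"ax": 0,"ay": 0,"az": 0}
    - {"grip": 0.88,"dx": 0,"dy": 0,"dz": 0.16,"ax": 0,"ay": 0,"az": 0}
    - {"grip": 0.88,"dx": 0,"dy": 0,"dz": 0,"ax": 0,"ay": 0,"az": 0}

```text
time_s: 11.75
tcp_pos: [0.469, -0.3095, 0.0126]
orientation: [-179.9, -0.1, 79.4]
contact_force: [0.3, 0.7, -0.2]
width: 0.878
finger_force: 0.0
```

step_arm:
  plan:
    - {"grip": 0.6,"dx": 0,"dy": 0,"dz": 0,"ax": 0,"ay": 0,"az": 0}
    - {"grip": 0.3,"dx": 0,"dy": 0,"dz": 0,"ax": 0,"ay": 0,"az": 0}
    - {"grip": 0.3,"dx": 0,"dy": 0,"dz": 0,"ax": 0,"ay": 0,"az": 0}
    - {"grip": 0.3,"dx": 0,"dy": 0,"dz": 0,"ax": 0,"ay": 0,"az": 0}
    - {"grip": 0.3,"dx": 0,"dy": 0,"dz": 0,"ax": 0,"ay": 0,"az": 0}
    - {"grip": 0.3,"dx": 0,"dy": 0,"dz": 0,"ax": 0,"ay": 0,"az": 0}
  grip_force: 50

```text
time_s: 12.25
tcp_pos: [0.4694, -0.3098, 0.0172]
orientation: [179.9, 0.0, 79.3]
contact_force: [-3.9, 3.9, 19.1]
width: 0.305
finger_force: 8.5
```

The width of 0.305 is too small for a 47 mm grasp, and the tool is being pushed up, so something went wrong. I'll take a close look.

```bash
python3 - <<'E'
from cell import r,grab_frame
from h import *
o=r.observe();print(o["contact_force"],o["finger_force"],o["width"],o["tcp_pos"])
w=grab_frame("wrist");np.save("pics/w6.npy",w,allow_pickle=True)
s=grab_frame("scene");np.save("pics/sc6.npy",s,allow_pickle=True)
v=grab_frame("side");np.save("pics/sd6.npy",v,allow_pickle=True)
a=cv2.resize(w["frame"][130:430,170:470,::-1],(420,420),interpolation=cv2.INTER_CUBIC)
b=cv2.resize(s["frame"][190:290,190:320,::-1],(370,285),interpolation=cv2.INTER_CUBIC)
c=cv2.resize(v["frame"][230:370,270:450,::-1],(370,288),interpolation=cv2.INTER_CUBIC)
m=np.zeros((580,800,3),np.uint8);m[:420,:420]=a;m[:285,430:]=b;m[290:578,430:]=c
g=np.clip(m.astype(float)*1.0,0,255);m=(255*(g/255)**.6).astype(np.uint8)
cv2.imwrite("pics/m6.png",m)
E
```

```text
[-3.8961  3.8779 19.1441] 8.545001284510363 0.3047311057080366 [ 0.4694 -0.3098  0.0172]
```

View pics/m6.png

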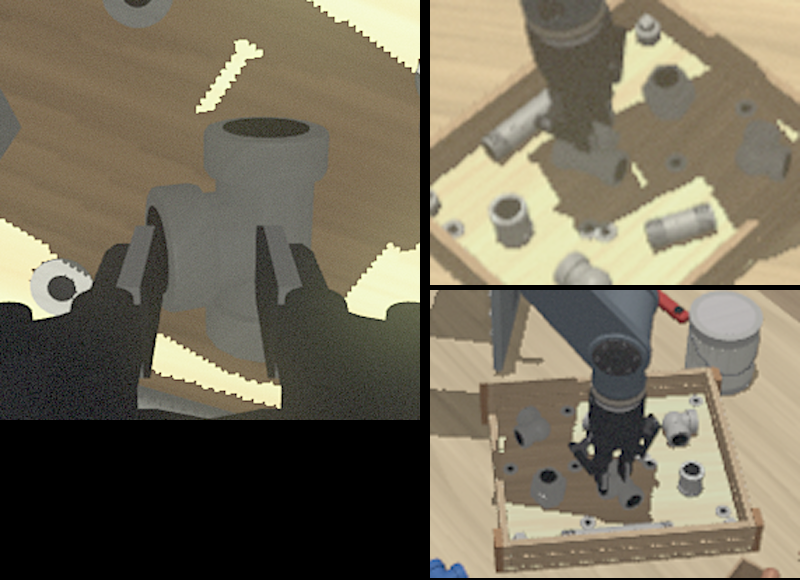

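The composite shows the tee rolled: branch tilted up with its mouth at (155,255), left finger in the mouth, right finger on the run at (275,260). The centred pad only met the top of the hollow mouth's ring, and that rolled the tee. I'll release gently, rise and re-measure, then grasp about 7 mm off-centre along the run so the pad also bears on the ring's side.

step_arm:
  plan:
    - {"grip": 0.36,"dx": 0,"dy": 0,"dz": 0,"ax": 0,"ay": 0,"az": 0}
    - {"grip": 0.42,"dx": 0,"dy": 0,"dz": 0,"ax": 0,"ay": 0,"az": 0}
    - {"grip": 0.48,"dx": 0,"dy": 0,"dz": 0,"ax": 0,"ay": 0,"az": 0}
    - {"grip": 0.55,"dx": 0,"dy": 0,"dz": 0,"ax": 0,"ay": 0,"az": 0}
    - {"grip": 0.62,"dx": 0,"dy": 0,"dz": 0,"ax": 0,"ay": 0,"az": 0}
    - {"grip": 0.7,"dx": 0,"dy": 0,"dz": 0,"ax": 0,"ay": 0,"az": 0}
    - {"grip": 0.8,"dx": 0,"dy": 0,"dz": 0,"ax": 0,"ay": 0,"az": 0}
    - {"grip": 0.95,"dx": 0,"dy": 0,"dz": 0,"ax": 0,"ay": 0,"az": 0}
    - {"grip": 0.95,"dx": 0,"dy": 0,"dz": 0,"ax": 0,"ay": 0,"az": 0}

```text
time_s: 13.15
tcp_pos: [0.4693, -0.3099, 0.0137]
orientation: [-180.0, -0.0, 79.3]
contact_force: [-0.1, -0.2, 0.1]
width: 0.946
finger_force: 0.0
```

step_arm:
  plan:
    - {"grip": 0.95,"dx": 0,"dy": 0,"dz": -0.4,"ax": 0,"ay": 0,"az": 0}
    - {"grip": 0.95,"dx": 0,"dy": 0,"dz": -0.8,"ax": 0,"ay": 0,"az": 0}
    - {"grip": 0.95,"dx": 0,"dy": 0,"dz": -1,"ax": 0,"ay": 0,"az": 0}
    - {"grip": 0.95,"dx": 0,"dy": 0,"dz": -1,"ax": 0,"ay": 0,"az": 0}
    - {"grip": 0.95,"dx": 0,"dy": 0,"dz": -1,"ax": 0,"ay": 0,"az": 0}
    - {"grip": 0.95,"dx": 0,"dy": 0,"dz": -1,"ax": 0,"ay": 0,"az": 0}
    - {"grip": 0.95,"dx": 0,"dy": 0,"dz": -1,"ax": 0,"ay": 0,"az": 0}
    - {"grip": 0.95,"dx": 0,"dy": 0,"dz": -0.8,"ax": 0,"ay": 0,"az": 0}
    - {"grip": 0.95,"dx": 0,"dy": 0,"dz": 0,"ax": 0,"ay": 0,"az": 0}

```text
time_s: 13.9
tcp_pos: [0.4715, -0.3119, 0.1942]
orientation: [179.5, 0.3, 79.3]
contact_force: [-0.4, -0.9, 0.2]
width: 0.95
finger_force: 0.0
```

```bash
cat > tee.py <<'E'
from cell import r,grab_frame
from h import *
def look(n,c0=None):
    o=r.observe();f=grab_frame("wrist");np.save(f"pics/{n}.npy",f,allow_pickle=True)
    hsv=cv2.cvtColor(f["frame"],cv2.COLOR_RGB2HSV)
    m=((hsv[...,1]<60)&(hsv[...,2]<235)).astype(np.uint8)
    m=cv2.morphologyEx(m,cv2.MORPH_OPEN,np.ones((3,3),np.uint8))
    k,lab,st,ce=cv2.connectedComponentsWithStats(m)
    p=proj(f,[c0])[0];ok=[i for i in range(1,k) if st[i,4]>300]
    i=min(ok,key=lambda i:np.hypot(*(ce[i]-p)));print("pred",p,"comp",st[i],ce[i])
    ys,xs=np.nonzero(lab==i);P=onz(f,np.c_[xs,ys],.028)
    a=np.radians(o["orientation"][2]);d=P[:,:2]-o["tcp_pos"][:2]
    L=1000*np.c_[np.cos(a)*d[:,0]+np.sin(a)*d[:,1],np.sin(a)*d[:,0]-np.cos(a)*d[:,1]]
    g=set(map(tuple,np.round(L/3).astype(int)))
    print("tcp",o["tcp_pos"],o["orientation"]);print("rows tool x (mm), cols tool y -60..60 step 3")
    for X in range(20,-21,-1):
        s="".join("#" if (X,Y) in g else "." for Y in range(-20,21))
        if "#" in s: print("%4d"%(3*X),s)
    return f,L
E
python3 - <<'E'
from tee import *
look("w7",(.472,-.311,.028))
E
```

```text
pred [316.302  212.4779] comp [ 287  173   60   81 3179] [319.498  213.8924]
tcp [ 0.4715 -0.3119  0.1942] [179.5163   0.3241  79.2819]
rows tool x (mm), cols tool y -60..60 step 3
  33 .................#########.#.............
  30 .................############............
  27 .................############............
  24 .................############............
  21 ...................##########............
  18 ............#####...#########............
  15 ............#####..##########............
  12 ............################.............
   9 ............################.............
   6 ............################.............
   3 ............################.............
   0 ............################.............
  -3 ............################.............
  -6 ............################.............
  -9 ............################.............
 -12 ............################.............
 -15 ............#####..##########............
 -18 .................#############...........
 -21 .................#############...........
 -24 .................############............
 -27 .................###########.............
 -30 .................############............
 -33 ..................###########............
 -36 ......................###................
```

The tee lies flat again, aligned, with the grasp line centred. I'll check once settled, with numbers only.

step_arm:
  plan:
    - {"grip": 0.85,"dx": 0.28,"dy": 0,"dz": 0,"ax": 0,"ay": 0,"az": 0}
    - {"grip": 0.85,"dx": 0,"dy": 0,"dz": 0,"ax": 0,"ay": 0,"az": 0}
    - {"grip": 0.85,"dx": 0,"dy": 0,"dz": 0,"ax": 0,"ay": 0,"az": 0}

```text
time_s: 14.2
tcp_pos: [0.4698, -0.3017, 0.1875]
orientation: [-179.8, -0.1, 79.3]
contact_force: [0.0, -0.7, -0.1]
width: 0.852
finger_force: 0.0
```

```bash
python3 - <<'E'
from tee import *
f,L=look("w8",(.472,-.311,.028))
b=L[(L[:,1]<-12)];print("branch x range",np.percentile(b[:,0],[1,99]),"end y",np.percentile(L[:,1],.5))
print("run x range",np.percentile(L[:,0],[.3,99.7]));k=(abs(L[:,0]-b[:,0].mean())<9);print("back y",np.percentile(L[k,1],99.5))
E
```

```text
pred [322.8146 226.8772] comp [ 293  187   62   82 3001] [327.9217 228.5152]
tcp [ 0.4698 -0.3017  0.1875] [-179.8417   -0.1072   79.3064]
rows tool x (mm), cols tool y -60..60 step 3
  24 ......................#########..........
  21 ......................#########..........
  18 ......................#########..........
  15 ......................########...........
  12 .....................#########...........
   9 .....................#########...........
   6 ....................##########...........
   3 ..............################...........
   0 .............#################...........
  -3 .............#################...........
  -6 .............################............
  -9 .............#################...........
 -12 .............#################...........
 -15 .............#################...........
 -18 .............#################...........
 -21 .............#####.###########...........
 -24 ...............###..##########...........
 -27 ....................###########..........
 -30 ...................############..........
 -33 ...................############..........
 -36 ...................############..........
 -39 ...................############..........
 -42 ...................###########...........
 -45 .....................######..............
branch x range [-22.9926   3.133 ] end y -20.361006150410862
run x range [-44.3011  23.9468]
back y 26.019000126224437
```

step_arm:
  plan:
    - {"grip": 0.85,"dx": -0.12,"dy": 0.1,"dz": 0.5,"ax": 0,"ay": 0,"az": 0}
    - {"grip": 0.85,"dx": 0,"dy": 0,"dz": 1,"ax": 0,"ay": 0,"az": 0}
    - {"grip": 0.85,"dx": 0,"dy": 0,"dz": 1,"ax": 0,"ay": 0,"az": 0}
    - {"grip": 0.85,"dx": 0,"dy": 0,"dz": 1,"ax": 0,"ay": 0,"az": 0}
    - {"grip": 0.85,"dx": 0,"dy": 0,"dz": 1,"ax": 0,"ay": 0,"az": 0}
    - {"grip": 0.85,"dx": 0,"dy": 0,"dz": 1,"ax": 0,"ay": 0,"az": 0}
    - {"grip": 0.85,"dx": 0,"dy": 0,"dz": 0.8,"ax": 0,"ay": 0,"az": 0}
    - {"grip": 0.85,"dx": 0,"dy": 0,"dz": 0.5,"ax": 0,"ay": 0,"az": 0}
    - {"grip": 0.85,"dx": 0,"dy": 0,"dz": 0.2,"ax": 0,"ay": 0,"az": 0}
    - {"grip": 0.85,"dx": 0,"dy": 0,"dz": 0,"ax": 0,"ay": 0,"az": 0}

```text
time_s: 15.08
tcp_pos: [0.4713, -0.3056, 0.0114]
orientation: [-179.8, -0.1, 79.3]
contact_force: [0.3, -0.2, 0.2]
width: 0.85
finger_force: 0.0
```

step_arm:
  plan:
    - {"grip": 0.7,"dx": 0,"dy": 0,"dz": 0,"ax": 0,"ay": 0,"az": 0}
    - {"grip": 0.6,"dx": 0,"dy": 0,"dz": 0,"ax": 0,"ay": 0,"az": 0}
    - {"grip": 0.5,"dx": 0,"dy": 0,"dz": 0,"ax": 0,"ay": 0,"az": 0}
    - {"grip": 0.45,"dx": 0,"dy": 0,"dz": 0,"ax": 0,"ay": 0,"az": 0}
    - {"grip": 0.45,"dx": 0,"dy": 0,"dz": 0,"ax": 0,"ay": 0,"az": 0}
  grip_force: 40

```text
time_s: 15.5
tcp_pos: [0.4718, -0.3062, 0.0146]
orientation: [-179.9, 0.0, 79.3]
contact_force: [-2.8, -0.2, 3.6]
width: 0.445
finger_force: 2.0
```

```bash
python3 - <<'E'
from cell import r,grab_frame
from h import *
o=r.observe();print(o["contact_force"],o["finger_force"],o["width"],o["tcp_pos"])
f=grab_frame("wrist");np.save("pics/w9.npy",f,allow_pickle=True)
w6=load("w6")
for f in (w6,f):
    hsv=cv2.cvtColor(f["frame"],cv2.COLOR_RGB2HSV)[190:400:7,200:450:4]
    for row in hsv: print("".join("@" if p[2]<30 else "." if p[1]>=60 else "o" if p[2]<55 else "+" if p[2]<75 else "#" for p in row))
    print()
E
```

```text
[-2.79   -0.156   3.5776] 1.954429994802922 0.44530814630031185 [ 0.4718 -0.3062  0.0146]
...............................................................
...............................................................
...............................................................
...............................................................
...............................++@.@@..@@@@@@.@.+..............
.............................+++++.o@@@@@@@@@@@+++++...........
.............................++++++++++++++++++++++............
.............................++++++++++++++++++++++............
.............................++++++++++++++++++++++............
..............................+++++++++++++++++++++............
...............................++++++++++++++++++..............
....................+++++o+o+..++++++++++++++++++..............
...................++++++++++++++++++++++++++++++..............
...................@@++++++++++++++++++++++++++++..............
...................@@@+++++++++++++++++++++++++++..............
.................+++@@+++++++++++++++++@+++++++++.
[... 2130 characters left out ...]
...@@@++++o@@@.+#+#+#+#++++++++++++++++o@@@@++++.@o@........
#####@@oo++++@@@o@+#+++++++#++++++++++++++o@@@@@o+++o..........
##@o@@@@o+++@@@@@@++++++++#+++++++++++++++o@@@@.++++..@.@......
@@@@@@@@@@@+@@@@@@+++++++++++++++++++++++++@@@@@++oo..o....o...
@@@@@@@@@.@@@@@@@.+.++++++.++++++#++#++++++@@@@o@@@@@..........
@@@@@@@@@@@@@@@@@..........+++++++#++++++++o@@@@@@@@.oo........
@@@@@@@@@@@@@@@@...........+++++++++++++#+++.@@@@@@@@@.........
@@@@@@@@@@@@@@@@...........++++###++++++++++o@.@.@@@@@@..@@o...
@@@@@@@@@@@@@@@@...........++#++#+#+++#+#++++@@o@@@@@.@.@..o...
@@@@@@@@@@@@@@@.............+++###++#+++##+#+@@@.@@o@.@@.@@o.o@
@@@@@@@@@@@@@@@...............++++++#++++++++.@o@.@@@@@.@@@@@.@
```

This time the tee sits level between the pads: branch end at the left pad, run body at the right, just touching. I'll tighten slowly.

step_arm:
  plan:
    - {"grip": 0.42,"dx": 0,"dy": 0,"dz": 0,"ax": 0,"ay": 0,"az": 0}
    - {"grip": 0.42,"dx": 0,"dy": 0,"dz": 0,"ax": 0,"ay": 0,"az": 0}

```text
time_s: 15.72
tcp_pos: [0.4718, -0.3061, 0.0145]
orientation: [-179.9, -0.0, 79.3]
contact_force: [-3.9, 0.9, 7.2]
width: 0.42
finger_force: 5.6
```

```bash
python3 - <<'E'
from cell import r,grab_frame
from h import *
o=r.observe();print(o["contact_force"],o["finger_force"],o["width"],o["tcp_pos"])
f=grab_frame("wrist")
hsv=cv2.cvtColor(f["frame"],cv2.COLOR_RGB2HSV)[210:400:7,200:450:4]
for row in hsv: print("".join("@" if p[2]<30 else "." if p[1]>=60 else "o" if p[2]<55 else "+" if p[2]<75 else "#" for p in row))
E
```

```text
[-3.9164  0.8596  7.1999] 5.639178382989485 0.42039273348292583 [ 0.4718 -0.3061  0.0145]
...............................................................
...............................................................
....................................o++........................
............................+++@@@@.@.@@@@@@@@o++..............
............................++++++.@.@@@@.@@@o++++.............
............................++++++++++++++++++++++.............
............................++++++++++++++++++++++.............
............................++++++++++++++++++++++.............
.............................++++++++++++++++++++..............
..................++++++++....+++++++++++++++++................
..................+++++++++++++++++++++++++++++................
..................+++++++++++++++++++++++++++++................
.............++++@++++++++++++++++++++++++@@+++................
.............+o+@@++++++++++++++++++++++++@@+++o...............
.........@@@++++.@++++#++#++##+++++#++++++@@@+o+o@@@...........
.......@@@@++++@@@+#######+##+#++#+#++++++@@@o+++@.@...........
.......@@@++++o@@@+#++++++++++++##++++++++@@o@++++o@o..........
######@@@@++o+@@@@++++++++#+++#+++++++++++@@@oo++++@@o.........
#####@@@@o+++@.@@@+++++++++++++++++++++++#@@@@@++++o...o.......
@@@@@@@@@@@@+@@@o@o+++++++++++++++++++++++@@@@@+o@@@@..@o.@....
#@@@@@@@@@@@@@@o@@.++++#+++.++++++++++++++@@@@@@@@o@..o....@...
@@@@@@@@@@@@@@@@@@..........+++++++++#+++++@@@@@@@@@...@.....@.
@@@@@@@@@@@@@@.@@...........+++++++++#+++++@@@@.@@@@.oo.@....o.
@@@@@@@@@@@@@@@@@...........+++#+++++++++++o@@ooooo@.@o.o......
@@@@@@@@@@@@@@@@@...........++#++##+#++++++#@@@@@@@@@@@........
@@@@@@@@@@@@@@@@.............+#+++++++++++++@..@.@@o@@@@o......
@@@@@@@@@@@@@@@@...............+#+#++#+++++++oo@@@@@@@@@@@o.@.o
@@@@@@@@@@@@@o@...................o+++++++...@o...@@@@@@@@@.@@@
```

The fingers are still riding over the tee with an upward push. The finger corners in the pictures (w=1: row 305, half-span 122 px) also put the visible tips well above the assumed TCP. I'll open and probe downwards gently, watching the force.

step_arm:
  plan:
    - {"grip": 0.55,"dx": 0,"dy": 0,"dz": 0,"ax": 0,"ay": 0,"az": 0}
    - {"grip": 0.65,"dx": 0,"dy": 0,"dz": 0,"ax": 0,"ay": 0,"az": 0}
    - {"grip": 0.75,"dx": 0,"dy": 0,"dz": 0,"ax": 0,"ay": 0,"az": 0}
    - {"grip": 0.75,"dx": 0,"dy": 0,"dz": 0,"ax": 0,"ay": 0,"az": 0}
    - {"grip": 0.75,"dx": 0,"dy": 0,"dz": 0.1,"ax": 0,"ay": 0,"az": 0}
    - {"grip": 0.75,"dx": 0,"dy": 0,"dz": 0.1,"ax": 0,"ay": 0,"az": 0}
    - {"grip": 0.75,"dx": 0,"dy": 0,"dz": 0.1,"ax": 0,"ay": 0,"az": 0}
    - {"grip": 0.75,"dx": 0,"dy": 0,"dz": 0,"ax": 0,"ay": 0,"az": 0}

```text
time_s: 16.43
tcp_pos: [0.4722, -0.3061, 0.0056]
orientation: [-179.9, -0.0, 79.3]
contact_force: [0.3, 0.7, 0.8]
width: 0.752
finger_force: 0.0
```

step_arm:
  plan:
    - {"grip": 0.75,"dx": 0,"dy": 0,"dz": 0.1,"ax": 0,"ay": 0,"az": 0}
    - {"grip": 0.75,"dx": 0,"dy": 0,"dz": 0.1,"ax": 0,"ay": 0,"az": 0}
    - {"grip": 0.75,"dx": 0,"dy": 0,"dz": 0,"ax": 0,"ay": 0,"az": 0}

```text
time_s: 16.68
tcp_pos: [0.4722, -0.3062, 0.0007]
orientation: [-180.0, -0.0, 79.3]
contact_force: [-0.2, 0.2, 0.3]
width: 0.75
finger_force: 0.0
```

step_arm:
  plan:
    - {"grip": 0.75,"dx": 0,"dy": 0,"dz": 0.1,"ax": 0,"ay": 0,"az": 0}
    - {"grip": 0.75,"dx": 0,"dy": 0,"dz": 0.1,"ax": 0,"ay": 0,"az": 0}
    - {"grip": 0.75,"dx": 0,"dy": 0,"dz": 0,"ax": 0,"ay": 0,"az": 0}

```text
time_s: 16.93
tcp_pos: [0.4722, -0.3063, -0.0042]
orientation: [-180.0, -0.0, 79.3]
contact_force: [-0.4, 0.8, -0.0]
width: 0.751
finger_force: 0.0
```

step_arm:
  plan:
    - {"grip": 0.75,"dx": 0,"dy": 0,"dz": 0.12,"ax": 0,"ay": 0,"az": 0}
    - {"grip": 0.75,"dx": 0,"dy": 0,"dz": 0.12,"ax": 0,"ay": 0,"az": 0}
    - {"grip": 0.75,"dx": 0,"dy": 0,"dz": 0,"ax": 0,"ay": 0,"az": 0}

```text
time_s: 17.18
tcp_pos: [0.4722, -0.3062, -0.0103]
orientation: [-180.0, -0.0, 79.3]
contact_force: [-0.4, -0.7, -0.7]
width: 0.751
finger_force: 0.0
```

step_arm:
  plan:
    - {"grip": 0.65,"dx": 0,"dy": 0,"dz": 0,"ax": 0,"ay": 0,"az": 0}
    - {"grip": 0.58,"dx": 0,"dy": 0,"dz": 0,"ax": 0,"ay": 0,"az": 0}
    - {"grip": 0.52,"dx": 0,"dy": 0,"dz": 0,"ax": 0,"ay": 0,"az": 0}
    - {"grip": 0.48,"dx": 0,"dy": 0,"dz": 0,"ax": 0,"ay": 0,"az": 0}
    - {"grip": 0.48,"dx": 0,"dy": 0,"dz": 0,"ax": 0,"ay": 0,"az": 0}

```text
time_s: 17.6
tcp_pos: [0.4728, -0.3067, -0.0093]
orientation: [180.0, 0.0, 79.3]
contact_force: [0.1, 0.4, 4.6]
width: 0.541
finger_force: 41.0
```

A firm grasp: width 0.541 (46 mm) and 41 N. The real tips stand about 27 mm above the reported TCP, which I'll allow for. Now to lift.

step_arm:
  plan:
    - {"grip": 0.4,"dx": 0,"dy": 0,"dz": 0,"ax": 0,"ay": 0,"az": 0}
    - {"grip": 0.4,"dx": 0,"dy": 0,"dz": -0.1,"ax": 0,"ay": 0,"az": 0}
    - {"grip": 0.4,"dx": 0,"dy": 0,"dz": -0.3,"ax": 0,"ay": 0,"az": 0}
    - {"grip": 0.4,"dx": 0,"dy": 0,"dz": -0.6,"ax": 0,"ay": 0,"az": 0}
    - {"grip": 0.4,"dx": 0,"dy": 0,"dz": -0.6,"ax": 0,"ay": 0,"az": 0}
    - {"grip": 0.4,"dx": 0,"dy": 0,"dz": -0.6,"ax": 0,"ay": 0,"az": 0}
    - {"grip": 0.4,"dx": 0,"dy": 0,"dz": -0.6,"ax": 0,"ay": 0,"az": 0}
    - {"grip": 0.4,"dx": 0,"dy": 0,"dz": -0.6,"ax": 0,"ay": 0,"az": 0}
    - {"grip": 0.4,"dx": 0,"dy": 0,"dz": -0.6,"ax": 0,"ay": 0,"az": 0}
    - {"grip": 0.4,"dx": 0,"dy": 0,"dz": -0.6,"ax": 0,"ay": 0,"az": 0}
  grip_force: 60

```text
time_s: 18.43
tcp_pos: [0.4718, -0.3058, 0.1058]
orientation: [-179.9, -0.1, 79.3]
contact_force: [-0.1, -0.2, -2.0]
width: 0.538
finger_force: 61.9
```

step_arm:
  plan:
    - {"grip": 0.4,"dx": 0,"dy": 0,"dz": -0.8,"ax": 0,"ay": 0,"az": 0}
    - {"grip": 0.4,"dx": 0,"dy": 0,"dz": -0.8,"ax": 0,"ay": 0,"az": 0}
    - {"grip": 0.4,"dx": 0,"dy": 0,"dz": -0.8,"ax": 0,"ay": 0,"az": 0}
    - {"grip": 0.4,"dx": 0,"dy": 0,"dz": -0.8,"ax": 0,"ay": 0,"az": 0}
    - {"grip": 0.4,"dx": 0,"dy": 0,"dz": -0.8,"ax": 0,"ay": 0,"az": 0}
    - {"grip": 0.4,"dx": 0,"dy": 0,"dz": -0.8,"ax": 0,"ay": 0,"az": 0}
    - {"grip": 0.4,"dx": 0,"dy": 0,"dz": -0.8,"ax": 0,"ay": 0,"az": 0}
    - {"grip": 0.4,"dx": 0,"dy": 0,"dz": -0.8,"ax": 0,"ay": 0,"az": 0}
    - {"grip": 0.4,"dx": 0,"dy": 0,"dz": -0.8,"ax": 0,"ay": 0,"az": 0}
    - {"grip": 0.4,"dx": 0,"dy": 0,"dz": -0.6,"ax": 0,"ay": 0,"az": 0}

```text
time_s: 19.27
tcp_pos: [0.472, -0.306, 0.3017]
orientation: [-180.0, -0.0, 79.3]
contact_force: [0.7, -0.4, -2.8]
width: 0.537
finger_force: 61.9
```

```bash
python3 - <<'E'
from cell import r,grab_frame
from h import *
o=r.observe();print(o["contact_force"],o["finger_force"],o["width"],o["tcp_pos"])
f=grab_frame("scene");np.save("pics/sc7.npy",f,allow_pickle=True)
hsv=cv2.cvtColor(f["frame"],cv2.COLOR_RGB2HSV);m=((hsv[...,1]>110)&(abs(hsv[...,0].astype(int)-115)<14)).astype(np.uint8)
k,lab,st,ce=cv2.connectedComponentsWithStats(m);print([ (s.tolist()) for s in st[1:] if s[4]>80])
th=np.radians(224.5);h=np.array([.682,.2023]);Y=np.array([np.cos(th),np.sin(th)]);X=np.array([Y[1],-Y[0]])
# mask points, on rim plane, in door frame
ys,xs=np.nonzero(m);k=(xs>330)&(ys>120)&(ys<330);D=onz(f,np.c_[xs[k],ys[k]],.259)[:,:2]-h
print("door-frame extents rim plane x",np.percentile(D@X,[1,99]),"y",np.percentile(D@Y,[1,99]))
G=f["frame"];x0,x1,y0,y1=375,500,180,300
for row in range(y0,y1,4): print(row,"".join(("#" if hsv[row,c,2]>110 else "o" if hsv[row,c,2]>60 else "-") if m[row,c] else "@" if hsv[row,c,2]<30 else "." for c in range(x0,x1,2)))
E
```

```text
[ 0.723  -0.4143 -2.7609] 61.89230561256409 0.5369783231912136 [ 0.472  -0.306   0.3017]
[[139, 5, 20, 20, 108], [274, 162, 16, 15, 107], [392, 216, 75, 49, 1370], [440, 270, 33, 17, 81]]
door-frame extents rim plane x [0.018  0.1092] y [0.0251 0.2299]
180 ...............................................................
184 ...............................................................
188 ...............................................................
192 ...............................................................
196 ...............................................................
200 ...............................................................
204 ...............................................................
208 ................o..............................................
212 ............o..................................................
216 ........oo............oo.......................................
220 ...................o#####o.....................................
224 ...............o###########....................................
228 ...........o###############
[... 492 characters left out ...]
....................
260 .....................ooo..........o###.........................
264 ....................................#..........................
268 ............................#..................................
272 ..........................................#oooo................
276 ........................................#o.....................
280 .....................................#o........................
284 ..................................#............................
288 ..................................--...........................
292 ...............................................................
296 ...............................................................
```

The tee is held (weight 2.8 N). The bright blue patch in the scene picture is the wide bin's floor. I'll cast it onto its plane and check it in the door frame.

```bash
python3 - <<'E'
from h import *
f=load("sc7");hsv=cv2.cvtColor(f["frame"],cv2.COLOR_RGB2HSV)
m=((hsv[...,1]>110)&(abs(hsv[...,0].astype(int)-115)<14)&(hsv[...,2]>110)).astype(np.uint8);m[:, :380]=0;m[262:]=0
m=cv2.morphologyEx(m,cv2.MORPH_OPEN,np.ones((3,3),np.uint8))
c=max(cv2.findContours(m,0,2)[0],key=cv2.contourArea);q=cv2.approxPolyDP(c,3,True)[:,0];print(q.tolist())
h=np.array([.682,.2023]);P=onz(f,q,.2)[:,:2];print(P)
r=cv2.minAreaRect((1000*P).astype(np.float32));print("rect mm",r)
for t in (224.5,):
    th=np.radians(t);Y=np.array([np.cos(th),np.sin(th)]);X=np.array([Y[1],-Y[0]])*1
    print("X axis",X);print(np.c_[(P-h)@X,(P-h)@Y])
    # dark rim segments at z=.259 (back/sides) and .233 (front lip)
    for z,pts in ((.259,[(391,216),(408,207),(467,249)]),(.233,[(420,215),(449,241)])):
        D=onz(f,pts,z)[:,:2]-h;print(z,np.c_[D@X,D@Y])
    # known geometry check: hinge/free door top outer corner
    for yy in (0,.296): print(proj(f,[np.r_[h+yy*Y-.016*X,.292],np.r_[h+yy*Y-.001*X,.292]]))
    print("proj floor corners",proj(f,[np.r_[h+a*X+b*Y,.2] for a in (.002,.132) for b in (.17,.288)]))
E
```

```text
[[421, 217], [393, 231], [414, 257], [442, 242]]
[[0.4281 0.1403]
 [0.4838 0.0803]
 [0.5473 0.1378]
 [0.4921 0.1963]]
rect mm ((487.7165222167969, 139.03482055664062), (86.62399291992188, 81.82720184326172), 42.1481819152832)
X axis [-0.7009  0.7133]
[[0.1337 0.2245]
 [0.0519 0.2269]
 [0.0484 0.1413]
 [0.1289 0.1396]]
0.259 [[0.0431 0.2309]
 [0.0916 0.2312]
 [0.1275 0.0686]]
0.233 [[0.1158 0.2122]
 [0.1244 0.1179]]
[[437.6508 296.2564]
 [443.6226 292.6561]]
[[353.8366 198.9282]
 [359.3639 196.1851]]
proj floor corners [[390.0743 257.3003]
 [361.0415 222.7884]
 [434.774  232.5898]
 [404.5361 200.3378]]
```

The floor's far edges sit at x=0.131 and y=0.226 in the door frame, which gives the bin centre at (0.067, 0.167), or world (0.516, 0.133). That agrees with the panel offset and the bin widths. I'll carry the tee over at height.

step_arm:
  plan:
    - {"grip": 0.4,"dx": 0.3,"dy": 0,"dz": -0.5,"ax": 0,"ay": 0,"az": 0}
    - {"grip": 0.4,"dx": 0.6,"dy": -0.1,"dz": -0.4,"ax": 0,"ay": 0,"az": 0}
    - {"grip": 0.4,"dx": 0.9,"dy": -0.1,"dz": 0,"ax": 0,"ay": 0,"az": 0}
    - {"grip": 0.4,"dx": 0.9,"dy": -0.1,"dz": 0,"ax": 0,"ay": 0,"az": 0}
    - {"grip": 0.4,"dx": 0.9,"dy": -0.1,"dz": 0,"ax": 0,"ay": 0,"az": 0}
    - {"grip": 0.4,"dx": 0.9,"dy": -0.1,"dz": 0,"ax": 0,"ay": 0,"az": 0}
    - {"grip": 0.4,"dx": 0.9,"dy": -0.1,"dz": 0,"ax": 0,"ay": 0,"az": 0}
    - {"grip": 0.4,"dx": 0.9,"dy": -0.1,"dz": 0,"ax": 0,"ay": 0,"az": 0}
    - {"grip": 0.4,"dx": 0.9,"dy": -0.1,"dz": 0,"ax": 0,"ay": 0,"az": 0}
    - {"grip": 0.4,"dx": 0.9,"dy": -0.1,"dz": 0,"ax": 0,"ay": 0,"az": 0}

```text
time_s: 20.15
tcp_pos: [0.4868, -0.1009, 0.3221]
orientation: [-179.9, -0.1, 79.3]
contact_force: [0.5, -0.4, -2.9]
width: 0.536
finger_force: 62.0
```

step_arm:
  plan:
    - {"grip": 0.4,"dx": 0.9,"dy": -0.1,"dz": 0,"ax": 0,"ay": 0,"az": 0}
    - {"grip": 0.4,"dx": 0.9,"dy": -0.1,"dz": 0,"ax": 0,"ay": 0,"az": 0}
    - {"grip": 0.4,"dx": 0.9,"dy": -0.1,"dz": 0,"ax": 0,"ay": 0,"az": 0}
    - {"grip": 0.4,"dx": 0.9,"dy": -0.1,"dz": 0,"ax": 0,"ay": 0,"az": 0}
    - {"grip": 0.4,"dx": 0.9,"dy": -0.1,"dz": 0,"ax": 0,"ay": 0,"az": 0}
    - {"grip": 0.4,"dx": 0.9,"dy": -0.1,"dz": 0,"ax": 0,"ay": 0,"az": 0}
    - {"grip": 0.4,"dx": 0.9,"dy": -0.1,"dz": 0,"ax": 0,"ay": 0,"az": 0}
    - {"grip": 0.4,"dx": 0.9,"dy": -0.1,"dz": 0,"ax": 0,"ay": 0,"az": 0}
    - {"grip": 0.4,"dx": 0.9,"dy": 0,"dz": 0,"ax": 0,"ay": 0,"az": 0}
    - {"grip": 0.4,"dx": 0.6,"dy": 0,"dz": 0,"ax": 0,"ay": 0,"az": 0}

```text
time_s: 20.98
tcp_pos: [0.5073, 0.1169, 0.3222]
orientation: [-179.9, -0.0, 79.4]
contact_force: [0.1, -0.5, -2.1]
width: 0.536
finger_force: 62.0
```

step_arm:
  plan:
    - {"grip": 0.4,"dx": 0.2,"dy": 0,"dz": 0,"ax": 0,"ay": 0,"az": 0.15}
    - {"grip": 0.4,"dx": 0,"dy": 0,"dz": 0,"ax": 0,"ay": 0,"az": 0.2}
    - {"grip": 0.4,"dx": 0,"dy": 0,"dz": 0,"ax": 0,"ay": 0,"az": 0.2}
    - {"grip": 0.4,"dx": 0,"dy": 0,"dz": 0,"ax": 0,"ay": 0,"az": 0.2}
    - {"grip": 0.4,"dx": 0,"dy": 0,"dz": 0,"ax": 0,"ay": 0,"az": 0.2}
    - {"grip": 0.4,"dx": 0,"dy": 0,"dz": 0,"ax": 0,"ay": 0,"az": 0.2}
    - {"grip": 0.4,"dx": 0,"dy": 0,"dz": 0,"ax": 0,"ay": 0,"az": 0}
    - {"grip": 0.4,"dx": 0,"dy": 0,"dz": 0,"ax": 0,"ay": 0,"az": 0}

```text
time_s: 21.65
tcp_pos: [0.5087, 0.1196, 0.3223]
orientation: [-179.9, 0.1, 45.0]
contact_force: [-0.5, 0.1, -2.5]
width: 0.537
finger_force: 61.8
```

```bash
python3 - <<'E'
from cell import r,grab_frame
from h import *
o=r.observe();print(o["contact_force"],o["finger_force"],o["width"],o["tcp_pos"],o["orientation"])
f=grab_frame("wrist");np.save("pics/w10.npy",f,allow_pickle=True);print(f["origin"])
h=np.array([.682,.2023]);th=np.radians(224.5);Y=np.array([np.cos(th),np.sin(th)]);X=np.array([Y[1],-Y[0]])
hsv=cv2.cvtColor(f["frame"],cv2.COLOR_RGB2HSV)
for row in range(0,420,14): print("%3d"%row,"".join((("B" if p[2]>110 else "b") if p[1]>110 and abs(int(p[0])-115)<14 else "@" if p[2]<35 else "." if p[1]>=60 else "+") for p in hsv[row,0:640:8]))
for n,z,b in (("floor",.2,((.002,.108),(.002,.226),(.132,.226),(.132,.108))),("rim",.259,((-.001,.105),(-.001,.229),(.05,.229),)),("lip",.233,((.135,.229),(.135,.105))),("door top",.292,((-.001,.296),(-.016,.296),(-.001,0)))):
    print(n,proj(f,[np.r_[h+a*X+c*Y,z] for a,c in b]).round().tolist())
E
```

```text
[-0.4863  0.1051 -2.4674] 61.844822466373444 0.5369957763311249 [0.5087 0.1196 0.3223] [-179.9213    0.0639   44.9523]
[0.5579 0.167  0.4906]
  0 .++++++++++++++++++++++++++++bbbBBBBBBBBBBBBB++BBBBbbb+B++++++.@++..............
 14 .....++++++++++++++++++++++++bbBBBBBB+++++BB+++++BBbbb+B++++++..................
 28 .........++++++++++++++++++++BbBBBBBB++++++++++++BBbbb+B++++++++................
 42 .............................Bb+++++B+++++++++++BBBbbb+b+++++++++...............
 56 .............................B.+++++bBB.++++++BBBBBbbB+.++++++..................
 70 .............................B.B++++B+++++++++++BBBbbB++++++++..................
 84 ...............................BBBBBB+++++B++++++BBbbb+++++++...................
 98 ..............................+.BBBBBB+++BBB+++BBBBbb.+++++++...................
112 ..............................BBBBBBBBBBBbbbBBBBBBBBB++++++++...................
126 .........................+++BBBBBBBBBBBbbbbbbBBBBBBBB++++++++................@..
140 .........................B+.BBBBBBBBBBbbbbbbbbbBBBbbb++++++++...................
154 ...................
[... 1111 characters left out ...]
.@@++@++++++++++++++++++@@++@@++++++..+++++++++.++++++.
350 .................@.....@@@@@@+@++++++++++++++++++@@+@@+++@+.+++.++++++++.++++++.
364 .............@@@@@@@@@@@@@@@@@@+++++++++++++++++.@@@@@@@+...........+++++++++++.
378 ..........b@@@@@@@@@@@@@@@@@@@@@+++++.+++++++++++@@@@@@@@..@..........++++++++++
392 ........@@@@@@@@b@+@@@@@@@@@@@@.......+++++++++++.@@@@@@@@@@.@...........+..++++
406 .....@@@@@@@@@@@@@@@@@@@@@@@@@b.......+++++++++++.@@@@@@@@@@@@@@...........+++++
floor [[406.0, 125.0], [396.0, 283.0], [228.0, 282.0], [219.0, 123.0]]
rim [[433.0, 117.0], [417.0, 322.0], [337.0, 321.0]]
lip [[213.0, 303.0], [201.0, 117.0]]
door top [[422.0, 448.0], [447.0, 449.0], [478.0, -159.0]]
```

The bin outline in the wrist numbers (columns 224–420, rows 112–294) matches the predicted corners within a few pixels. I'll shift 15 mm and lower.

step_arm:
  plan:
    - {"grip": 0.4,"dx": 0.6,"dy": -0.38,"dz": 0,"ax": 0,"ay": 0,"az": 0}
    - {"grip": 0.4,"dx": 0,"dy": 0,"dz": 0.4,"ax": 0,"ay": 0,"az": 0}
    - {"grip": 0.4,"dx": 0,"dy": 0,"dz": 0.7,"ax": 0,"ay": 0,"az": 0}
    - {"grip": 0.4,"dx": 0,"dy": 0,"dz": 0.7,"ax": 0,"ay": 0,"az": 0}
    - {"grip": 0.4,"dx": 0,"dy": 0,"dz": 0.7,"ax": 0,"ay": 0,"az": 0}
    - {"grip": 0.4,"dx": 0,"dy": 0,"dz": 0.7,"ax": 0,"ay": 0,"az": 0}
    - {"grip": 0.4,"dx": 0,"dy": 0,"dz": 0.7,"ax": 0,"ay": 0,"az": 0}
    - {"grip": 0.4,"dx": 0,"dy": 0,"dz": 0.7,"ax": 0,"ay": 0,"az": 0}
    - {"grip": 0.4,"dx": 0,"dy": 0,"dz": 0.4,"ax": 0,"ay": 0,"az": 0}
    - {"grip": 0.4,"dx": 0,"dy": 0,"dz": 0.2,"ax": 0,"ay": 0,"az": 0}

```text
time_s: 22.53
tcp_pos: [0.5123, 0.1361, 0.1909]
orientation: [-179.9, 0.2, 44.8]
contact_force: [0.1, 0.8, -2.1]
width: 0.536
finger_force: 62.0
```

step_arm:
  plan:
    - {"grip": 0.4,"dx": 0,"dy": 0,"dz": 0.1,"ax": 0,"ay": 0,"az": 0}
    - {"grip": 0.4,"dx": 0,"dy": 0,"dz": 0.1,"ax": 0,"ay": 0,"az": 0}
    - {"grip": 0.4,"dx": 0,"dy": 0,"dz": 0,"ax": 0,"ay": 0,"az": 0}

```text
time_s: 22.78
tcp_pos: [0.5142, 0.1363, 0.1881]
orientation: [180.0, -0.0, 44.8]
contact_force: [-0.6, 0.1, -1.8]
width: 0.542
finger_force: 62.0
```

step_arm:
  plan:
    - {"grip": 0.4,"dx": 0,"dy": 0,"dz": 0.1,"ax": 0,"ay": 0,"az": 0}
    - {"grip": 0.4,"dx": 0,"dy": 0,"dz": 0.08,"ax": 0,"ay": 0,"az": 0}
    - {"grip": 0.4,"dx": 0,"dy": 0,"dz": 0,"ax": 0,"ay": 0,"az": 0}

```text
time_s: 23.03
tcp_pos: [0.5138, 0.1363, 0.1834]
orientation: [180.0, -0.0, 44.8]
contact_force: [0.3, 0.1, -2.3]
width: 0.537
finger_force: 62.0
```

step_arm:
  plan:
    - {"grip": 0.4,"dx": 0,"dy": 0,"dz": 0.06,"ax": 0,"ay": 0,"az": 0}
    - {"grip": 0.4,"dx": 0,"dy": 0,"dz": 0.06,"ax": 0,"ay": 0,"az": 0}
    - {"grip": 0.4,"dx": 0,"dy": 0,"dz": 0,"ax": 0,"ay": 0,"az": 0}

```text
time_s: 23.28
tcp_pos: [0.5141, 0.1364, 0.1809]
orientation: [180.0, -0.0, 44.8]
contact_force: [-0.6, 0.3, 1.9]
width: 0.538
finger_force: 62.6
```

The floor is reached at the expected height (force −2.3 → +1.9 N). Releasing gently.

step_arm:
  plan:
    - {"grip": 0.55,"dx": 0,"dy": 0,"dz": 0,"ax": 0,"ay": 0,"az": 0}
    - {"grip": 0.58,"dx": 0,"dy": 0,"dz": 0,"ax": 0,"ay": 0,"az": 0}
    - {"grip": 0.62,"dx": 0,"dy": 0,"dz": 0,"ax": 0,"ay": 0,"az": 0}
    - {"grip": 0.68,"dx": 0,"dy": 0,"dz": 0,"ax": 0,"ay": 0,"az": 0}
    - {"grip": 0.72,"dx": 0,"dy": 0,"dz": 0,"ax": 0,"ay": 0,"az": 0}
    - {"grip": 0.72,"dx": 0,"dy": 0,"dz": 0,"ax": 0,"ay": 0,"az": 0}
    - {"grip": 0.72,"dx": 0,"dy": 0,"dz": -0.1,"ax": 0,"ay": 0,"az": 0}
    - {"grip": 0.72,"dx": 0,"dy": 0,"dz": -0.3,"ax": 0,"ay": 0,"az": 0}
    - {"grip": 0.72,"dx": 0,"dy": 0,"dz": -0.5,"ax": 0,"ay": 0,"az": 0}
    - {"grip": 0.72,"dx": 0,"dy": 0,"dz": -0.8,"ax": 0,"ay": 0,"az": 0}

```text
time_s: 24.12
tcp_pos: [0.5126, 0.1362, 0.2223]
orientation: [-179.9, 0.2, 44.8]
contact_force: [-0.6, -0.4, 0.1]
width: 0.719
finger_force: 0.0
```

step_arm:
  plan:
    - {"grip": 0.72,"dx": 0,"dy": 0,"dz": -0.8,"ax": 0,"ay": 0,"az": 0}
    - {"grip": 0.72,"dx": 0,"dy": 0,"dz": -0.8,"ax": 0,"ay": 0,"az": 0}
    - {"grip": 0.72,"dx": 0,"dy": 0,"dz": -0.8,"ax": 0,"ay": 0,"az": 0}
    - {"grip": 0.72,"dx": 0,"dy": 0,"dz": -0.8,"ax": 0,"ay": 0,"az": 0}
    - {"grip": 0.72,"dx": 0,"dy": 0,"dz": -0.8,"ax": 0,"ay": 0,"az": 0}
    - {"grip": 0.72,"dx": 0,"dy": 0,"dz": -0.8,"ax": 0,"ay": 0,"az": 0}
    - {"grip": 0.72,"dx": 0,"dy": 0,"dz": -0.5,"ax": 0,"ay": 0,"az": 0}
    - {"grip": 0.72,"dx": 0,"dy": 0,"dz": 0,"ax": 0,"ay": 0,"az": 0}
    - {"grip": 0.72,"dx": 0,"dy": 0,"dz": 0,"ax": 0,"ay": 0,"az": 0}

```text
time_s: 24.87
tcp_pos: [0.5139, 0.1364, 0.3562]
orientation: [179.9, -0.1, 44.8]
contact_force: [-0.8, -0.4, -0.2]
width: 0.718
finger_force: 0.0
```

```bash
python3 - <<'E'
from cell import r,grab_frame
from h import *
o=r.observe();print(o["contact_force"],o["finger_force"],o["width"],o["tcp_pos"],o["orientation"])
f=grab_frame("wrist");hsv=cv2.cvtColor(f["frame"],cv2.COLOR_RGB2HSV)
for row in range(98,320,10): print("%3d"%row,"".join((("B" if p[2]>110 else "b") if p[1]>110 and abs(int(p[0])-115)<14 else "@" if p[2]<35 else "." if p[1]>=60 else "+") for p in hsv[row,160:480:5]))
h=np.array([.682,.2023]);th=np.radians(224.5);Y=np.array([np.cos(th),np.sin(th)]);X=np.array([Y[1],-Y[0]])
c=h+.067*X+.167*Y
print("floor",proj(f,[np.r_[c+a*X+b*Y,.2] for a,b in ((-.065,-.059),(-.065,.059),(.065,.059),(.065,-.059))]).round().tolist())
print("tee pred",proj(f,[np.r_[c+a*X+b*Y,.218] for a,b in ((-.005,.007),(.028,.007),(-.005,.04),(-.005,-.026))]).round().tolist())
E
```

```text
[-0.8048 -0.3545 -0.1602] 0.0 0.7179675927882889 [0.5139 0.1364 0.3562] [179.9213  -0.0868  44.7718]
 98 ...................B+.++++++BB.++++++++++++++BBBBbbbB++++++++++.
108 ...................B+.BB.+.BB.+++++++B++++++++BBBbbbB+B++++++++.
118 ...................B+.BBBBBBBB++++++bb+++++++BBBBbbbB+B++++++++.
128 ...................++.BBBBBBBBb++++bbbBBB.BBBBBBBbbbB+B++++++++.
138 ...................+.BBBBBBb.bbbbbbbBbbbbBBBBBBBBBBBb++++++++++.
148 .......................+++.++.bbbbbbbbbbbbbbbbbbbb+++++++++++++.
158 .............B++BBBBBBBBB.bbbbbbbbbbbbbbbbbbbBBBbbbb++++++++++..
168 .............B++BBBBBBBBbbbbbbbbbbbbbbbbbbbbbbbBbbbb++++++++++..
178 .............B++.BBBBBBbbbbbbbbbbbbbbbbbbbbbbbbbbbbb++++++++++..
188 .............++++BBBB.bbbbbbbb+++++++++bbbbbbbbbbbbb++++++++++..
198 ..............++.BBB.bbbbbbbbb+++++++++bbbbbbbbbbbbb+.++++++++..
208 ...............+.BB.bbbbbb++++.+++++++bbbbbbbbbbbbbb+b++++++++..
218 ..............B+.....bbbBb++++++++++++bbbbbbbbbbbbbb+.+++++++...
228 ..............B....bBBBBBB++++++++++++bbbbbbbbbbbbbb+++++++++...
238 ..................BBBBBBBB++++++++++++bbbbbBbbbbbbb++++++++++...
248 .................BBBBBBBBB+++Bb+++++++bbbbbbbbbbbbb++++++++++...
258 ..............+..BBBBBBBBBBBBB+++++++++BbbbbbbbBbbb++++++++++...
268 ...............+.BBBBBBBBBBBBB.++++++++bbbbBBBBbbbb+++++++++....
278 ...............B.bBBBBBBBBBBBBBBBBBBbbbbbBBBBBBbbbb+B+++++++....
288 ...............B.bbb.BBBBBBBBBBBBBbbbbbBBBBBBBBbbbb+B+++++++....
298 ...........+++.....b.b...b...........b....b.bbbbb+++++++++++....
308 ..........+++...b..........................b.b.bb+++++++++++....
318 ......@@@+++.@.........BB..+.+.+++.++++.+........++.++++..+++...
floor [[405.0, 146.0], [397.0, 286.0], [247.0, 286.0], [240.0, 146.0]]
tee pred [[329.0, 233.0], [287.0, 233.0], [328.0, 272.0], [329.0, 191.0]]
```

The tee lies flat near the bin's centre, just as predicted, with the door unmoved and the gripper clear. Handing in.

```bash
python3 -c "
from cell import r
print(r.finish_job())"
```

```text
the job is handed in; nothing more can be done
None
```

The job is handed in at about 25 s of the 58 s allowed: the door stands open at about 1.5 rad and the tee lies released and flat near the middle of the wide bin, though the hand-in returned no verdict.

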